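# Seat the cassette clamp in the trimming stand

### The job

Take the rectangular cassette clamp out of the rack and fit its stem into the bore of the block-trimming stand: the fit is close and the stand's ball head has been left a little crooked, so lean the clamp over by a good 15 degrees, drop the lower edge of the stem into the bore, then straighten it and slide it gently home until its collar sits down on the head. Then swing the stand's clamp lever right round to lock it, let go, and leave everything else where it is.

Things in the scene. Friction and masses are not known exactly. Their poses are not given: they have to be found in the camera images.
- holder: Cassette clamp, bare steel, about 0.18 kg, upright in one of the rack's three holes. From below: round stem, diameter 14 mm, 26 mm long, foot bevelled 1 mm; collar, diameter 22 mm, from 26 to 46 mm above the foot; rectangular plate, 40 mm (x) by 30 mm (y), from 46 to 58 mm; a 5 mm high, 4 mm wide lip on the plate along both x ends, flat and clear for 32 mm between them. Origin: centre of the foot; z up the stem.
- grip (a point): Centre of the clamp's plate, on the stem's axis 52 mm above the stem's foot; the flat 30 mm sides (faces at y = +-15 mm, 40 mm long, 12 mm tall) are there to grip. Axes as the clamp's.
- rack: Fixed plastic rack, 210 mm (x) by 52 mm, 40 mm tall, with three loose holes, diameter 17 mm, 30 mm deep, 70 mm apart along x. The pieces' collars rest on its top, so their feet are 14 mm above the worktop. Which piece is in which hole varies. Origin: centre of the underside.
- stand: Block-trimming stand, fixed: grey foot 104 mm across, socket cup 62 mm across and 47 mm tall, and in it a locked ball head: a steel cylinder 38 mm across with a bore in its flat top, 15 mm across, 30 mm deep, mouth bevelled 1 mm. The ball lock spoils if the clamp is forced against the head with over 20 N. Origin: centre of the underside; z up, yaw varies.
- square_mouth (a point): Fixed point on the stand's axis, 90 mm above the worktop, where the middle of the bore's mouth would be if the head stood square. It does not: the head was left leaning by 4.5 to 8 degrees in some direction, turned about the ball's centre. So the mouth is 3.1 to 5.5 mm aside and the bore is as much out of upright. This lean is not measured: feel for it.
- ball_centre (a point): Centre of the ball, fixed on the stand's axis 50 mm above the worktop. Whatever the lean, the middle of the bore's mouth lies 40 mm from it, the middle of the bore's floor 10 mm, and the foot of a fully seated clamp 14 mm.
- lever (a joint): Clamp lever on the head, 0 to 1.2 rad, starts at 0 to 0.15; locked from 1.05. A 9 mm rod sticking out level, ending in a black ball, diameter 20 mm, centre 66 mm from the head's axis and 69 mm above the worktop (with the lean up to 9 mm higher or lower, 3 mm aside). In the stand's frame it points at angle pi + 0.6 - value from x towards y: it swings clockwise seen from above. About 2 N moves it; it stays where left.
- disc_a: Round steel specimen disc, 34 mm across, top 54 mm above its foot, on the same stem and collar, upright in the rack; origin at the centre of its foot. Not part of the job: leave it where it is.
- disc_b: The other round specimen disc, like disc_a, in the rack. Not part of the job: leave it where it is.
- cassette_a: Green tissue cassette, 41 by 28 by 6 mm, with a wax block up to 11 mm, lying on the flush viewing panel; origin under its middle. Not part of the job: leave it where it is.
- cassette_b: Empty green tissue cassette, 41 by 28 by 6 mm, lying between stand and rack; origin under its middle. Not part of the job: leave it where it is.
- cassette_c: Green tissue cassette with wax, like cassette_a, lying beyond the stand; origin under its middle. Not part of the job: leave it where it is.
- mould: Steel embedding mould, an open dish 41 by 32 by 11 mm; origin under its middle. Not part of the job: leave it where it is.
- mortar: White porcelain mortar, 100 mm across, 56 mm tall; origin under its middle. Not part of the job: leave it where it is.
Not all that is in view belongs to the job. What is shaped like the stand but turquoise is not meant.

How it is judged:
By the outcome, as a careful person would: the job done as asked, in the order asked, and still so for the second after the job is handed in, with the robot touching nothing.
It also fails if it takes over 72 s, if anything falls off the work surface, if the arm or the gripper's body presses on something with over 40 N, if the wrist force passes 120 N, or if a joint passes its speed limit or range.

### The arm

A 7-joint arm with a two-finger parallel gripper is mounted at the origin on the work surface. World frame = base frame: x ahead of the robot, y to its left, z up, the work surface at z = 0. Lengths are in m, angles in rad, forces in N, time in s.
With the tool pointing down it reaches from about 0.4 to 0.9 m from the base axis. Payload 5.6 kg.
Tool frame: the origin (TCP) lies at the very end of the fingers, on their centre line; the grasp point (between the pads) lies 19 mm behind it; y points along the fingers, x is the direction in which the jaws open and shut, and the axes are right-handed (so a half turn about y gives the same grasp; the last joint's range is limited). The gripper opens to 92 mm and grips with 3 to 60 N. Pads are 20 mm wide; open, the fingers measure 128 mm over their backs; the gripper's body (75 mm by 189 mm) begins 69 mm behind the grasp point.
Start: joints at [1.17, 0.468, -0.012, 1.603, 0.006, 1.071, -0.056], TCP at [0.228, -0.609, 0.215] pointing down, gripper open.
Joint ranges: [-2.53, 2.53], [-0.31, 2.02], [-1.57, 1.55], [0.28, 2.44], [-1.29, 4.43], [0.15, 1.84], [-2.92, 2.92]. Speed limits (rad/s): [2.57, 2.57, 3.14, 3.14, 3.14, 3.14, 3.14].

### API

Orientations are given as a rotation vector (axis times angle).
In Python, from plant import sensors, get_image, camera_model, robot, trace gives the robot as it stands. The module is installed in compiled form; this text tells all that it offers.
- The arm moves only by the tool move_arm, never from a script. Its arguments are lists of equal length, an entry for each row: "travel": the shift along the tool's x, y, z as a fraction of full scale, a list of three; "angular": the turn, a rotation vector about the tool's x, y, z as a fraction of full scale, a list of three. A call has 1 to 12 rows; each row is the pose to reach, as a shift and turn from the pose commanded when the call began, along the tool's axes at that moment; what a row does not reach only later rows make up. Full scale, the value 1, is 25 cm for a shift and 30 degrees for a turn. A row lasts 1/12 s, in which the tool goes at most 41.7 mm and 7.16 degrees, less where a joint would pass 70% of its speed; a pose out of reach is approached as far as the arm can. A call with a number of a shift or a turn outside -1 to 1 is refused whole. A call with a gripper value outside its range is refused whole. "fingers" is the opening, from -1 (shut) to 1 (fully open), so that 0 is half open, set as the call begins (left out, the last holds). The fingers move at their own pace and stop on an object; the grip force is fixed at half the most. Time passes only in rows, so rows that repeat a pose let the fingers close. It gives the time, the measured TCP pose, the force and the opening at its end, in the units of the state.
- sensors.observe(): the state, without advancing time (a new reading comes with each control period).
- get_image(name): name is "scene" or "top"; returns (picture, depth): 420x560x3 uint8, blue, green, red; 420x560 float32, m along the optical axis (not along the pixel's ray), 0 where there is no reading.
- camera_model(name): a dict with "fx", "fy", "cx", "cy" (pixels), "origin" and "attitude" of the camera in the world. Camera axes: x right, y down, z forward; pixel columns grow to the right and rows downward; lengths in m; the calibration is good to about 2 mm. A picture is of the moment at which its call begins. camera_model takes no time and is no camera call.
- robot.hand_in(): hands the job in, once; it reports no verdict.
Trained networks look in the newest picture that a camera, given by its name, has taken for a name from the list of things; names that differ only in an ending like _2 or _b are one class to them, and where a whole thing is asked for, a point or a joint stands for the part that bears it (a point fixed in the world has none). Each returns a list of dicts, best first, with "score" (0 to 1); they miss things now and then, are a little off and sometimes report something else, mostly with a low value. They report only what shows in the picture. A call takes as long as a camera call. They do not tell look-alikes from the thing itself.
- trace(target, camera): "region" (420x560 bool, what is visible of it) and "box" ([left, top, width, height] in pixels, round what is visible of it).
The state is a dict: "time": time; "joint_positions": joint angles; "joint_vel": joint speeds; "effort": joint torques, N m; "tool_pos": TCP position; "orientation": TCP orientation; "contact_force": force on the tool from outside, world axes, zero at the start; "moment": the same for the moment, N m; "opening": finger opening in m.
Only numpy, scipy, OpenCV 4.12 (cv2) and the standard library are available. Lean on these libraries where they do the work, as an engineer would, in place of code of your own. Each camera call takes 0.05 s, during which the arm holds its last target.

## Working session

There is one attempt and no reset: what is moved stays moved. The work goes in short steps, Python scripts to look and compute and a tool call to move; the robot and the scene stay as the last step left them, time stands still between calls to the robot, and variables do not carry over. Pictures are saved under pics/ and viewed, and the job is handed in when it is done.

Besides the shell and the picture viewer there is one more tool, called after ">>>" as name(argument=value, ...), one argument or row to a line, values as JSON. move_arm: Moves the arm, as the interface text tells. Its arguments: {"type":"object","properties":{"travel":{"type":"array","items":{"type":"array","items":{"type":"number"}}},"angular":{"type":"array","items":{"type":"array","items":{"type":"number"}}},"fingers":{"type":"number"}},"required":["travel","angular"]}

```bash
ls; mkdir -p pics; cat > h.py <<'E'
import numpy as np, cv2
from plant import sensors, get_image, camera_model, robot, trace
from scipy.spatial.transform import Rotation as R
def cam(name):
    m=camera_model(name); A=np.array(m["attitude"],float)
    if A.shape!=(3,3): A=R.from_rotvec(A).as_matrix() if A.size==3 else R.from_quat(A).as_matrix()
    return m,A
def cloud(name,d):
    m,A=cam(name); v,u=np.mgrid[0:d.shape[0],0:d.shape[1]]
    P=np.stack([(u-m["cx"])/m["fx"]*d,(v-m["cy"])/m["fy"]*d,d],-1)
    return P@A.T+np.array(m["origin"])
def proj(name,p):
    m,A=cam(name); q=(np.atleast_2d(p)-np.array(m["origin"]))@A
    return np.stack([q[:,0]/q[:,2]*m["fx"]+m["cx"],q[:,1]/q[:,2]*m["fy"]+m["cy"]],-1)
E
python3 - <<'E'
from h import *
for n in("scene","top"):
    im,d=get_image(n); cv2.imwrite(f"pics/{n}0.png",im); np.save(f"{n}0.npy",d); np.save(f"{n}0im.npy",im)
    print(n,camera_model(n))
    P=cloud(n,d)
    for t in("holder","stand","rack","lever","disc_a","cassette_a","mould","mortar"):
        for r in trace(t,n):
            g=r["region"]&(d>0); 
            if g.sum(): print(t,round(r["score"],2),r["box"],np.round(np.median(P[g],0),3),np.round(np.percentile(P[g],98,axis=0),3),np.round(np.percentile(P[g],2,axis=0),3))
print(sensors.observe())
E
```

```text
pics
scene {'fx': 404.07944721516407, 'fy': 404.07944721516407, 'cx': 277.52254481238674, 'cy': 212.70879938537516, 'origin': array([ 1.24250233, -0.35162182,  0.66961207]), 'attitude': array([-1.93002346, -1.16927277,  0.59636358])}
holder 0.75 [336.8, 219.3, 25.9, 16.0] [0.624 0.171 0.071] [0.644 0.197 0.077] [0.566 0.154 0.038]
stand 0.71 [134.8, 202.3, 50.1, 43.6] [ 0.377 -0.234  0.027] [ 0.407 -0.18   0.09 ] [ 0.223 -0.274 -0.   ]
stand 0.65 [165.7, 233.9, 48.8, 56.5] [ 0.558 -0.21   0.025] [ 0.588 -0.161  0.091] [ 0.491 -0.247  0.006]
rack 0.72 [301.5, 198.3, 62.1, 58.6] [0.578 0.152 0.035] [0.657 0.197 0.043] [0.452 0.142 0.001]
rack 0.36 [341.1, 219.3, 17.4, 14.9] [0.625 0.171 0.071] [0.644 0.256 0.077] [ 0.545  0.154 -0.   ]
lever 0.69 [164.1, 238.8, 34.6, 19.2] [ 0.522 -0.221  0.074] [ 0.562 -0.189  0.084] [ 0.477 -0.246  0.051]
lever 0.49 [136.1, 202.9, 33.7, 18.4] [ 0.331 -0.25   0.071] [ 0.383 -0.208  0.078] [ 0.188 -0.276 -0.001]
disc_a 0.57 [310.6, 192.9, 11.6, 15.6] [0.488 0.166 0.067] [0.499 0.181 0.07 ] [0.468 0.152 0.043]
cassette_a 0.6 [309.6, 290.7, 21.0, 13.8] [
[... 1811 characters left out ...]
.426 0.366 0.005]
{'time': 0.9, 'joint_positions': array([ 1.16997014,  0.46750246, -0.01157179,  1.6026957 ,  0.00600922,
        1.0713644 , -0.05629769]), 'joint_vel': array([ 0.0009943 ,  0.00196507, -0.00121981, -0.00124406,  0.0014586 ,
       -0.00081602,  0.00041611]), 'effort': array([ 1.61770377e-04, -5.20404840e+01, -1.23572155e-02, -2.44059044e+01,
       -5.65808185e-02,  1.12511159e-02,  3.76135210e-05]), 'tool_pos': array([ 0.22760399, -0.60887165,  0.21459254]), 'orientation': array([-1.35755524,  0.94175792, -0.94179635]), 'contact_force': array([-0.1476859 ,  0.68880143,  0.87285373]), 'moment': array([-0.03583004, -0.05253662,  0.03226646]), 'opening': 0.09184837073108276}
```

View pictures.

View pics/scene0.png

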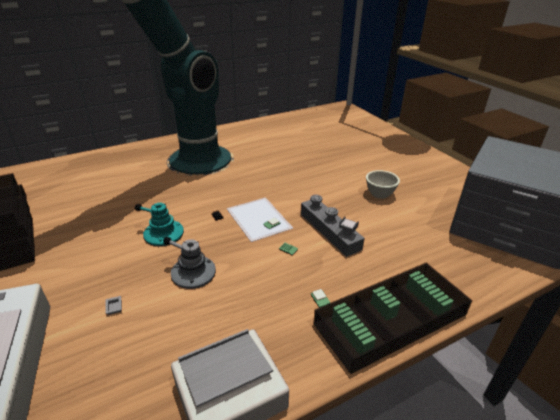

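View pics/top0.png

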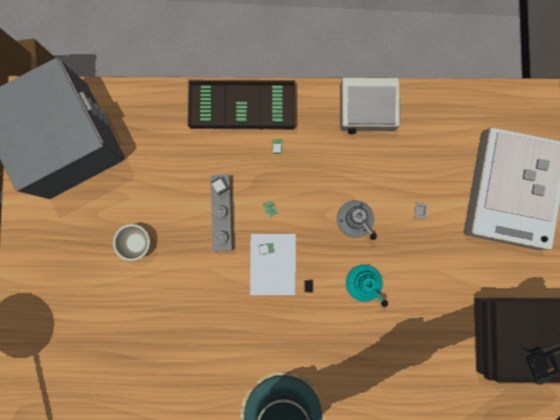

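```bash
python3 - <<'E'
import cv2,numpy as np
a=np.load("scene0im.npy");b=np.load("top0im.npy")
c1=cv2.resize(a[195:300,125:225],None,fx=4,fy=4,interpolation=cv2.INTER_CUBIC)
c2=cv2.resize(a[185:265,290:390],None,fx=4,fy=4,interpolation=cv2.INTER_CUBIC)
o=np.zeros((600,800,3),np.uint8);o[:420,:400]=c1;o[:320,400:800]=c2
cv2.imwrite("pics/crop_s.png",o)
c1=cv2.resize(b[190:260,330:400],None,fx=5,fy=5,interpolation=cv2.INTER_CUBIC)
c2=cv2.resize(b[165:255,190:280],None,fx=5,fy=5,interpolation=cv2.INTER_CUBIC)
o=np.zeros((600,800,3),np.uint8);o[:350,:350]=c1;o[:450,350:800]=c2
cv2.imwrite("pics/crop_t.png",o)
E
```

```text
(no output)
```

View pics/crop_s.png

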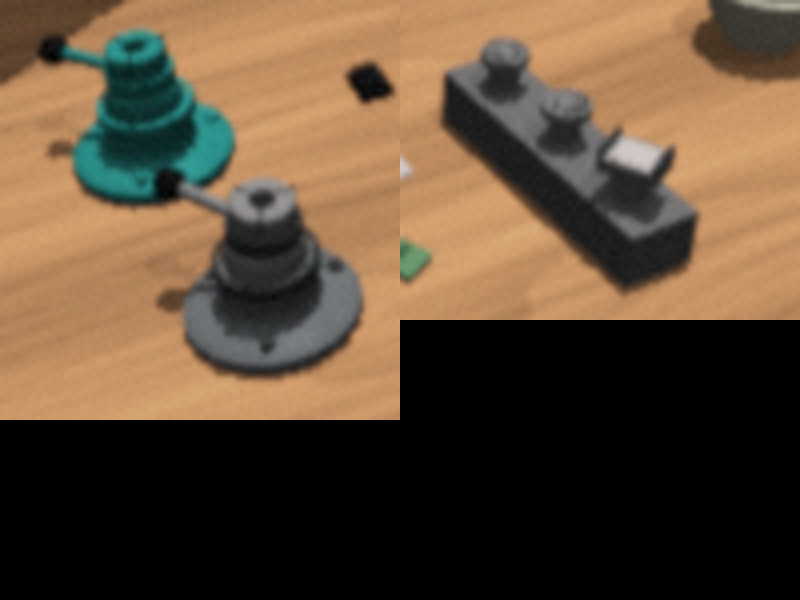

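View pics/crop_t.png

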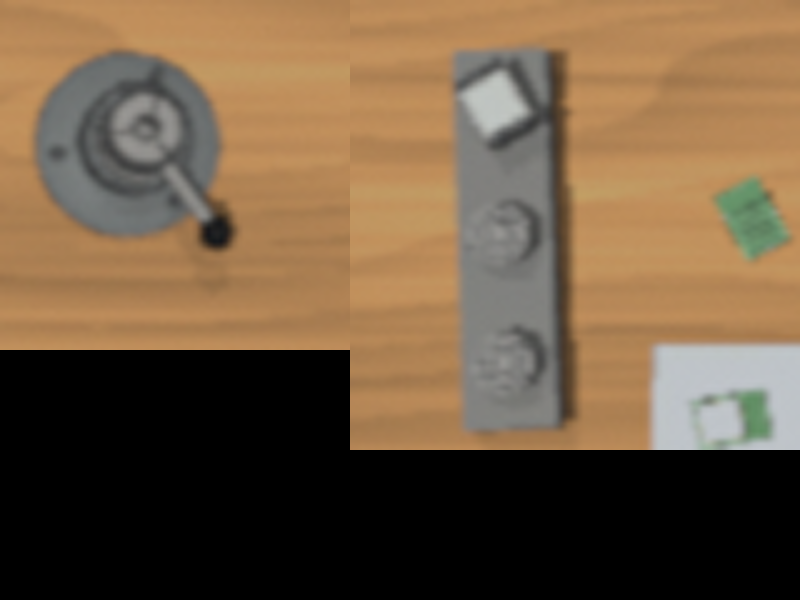

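```bash
python3 - <<'E'
from h import *
for n in("scene","top"):
    D=[];I=[]
    for k in range(5):
        im,d=get_image(n);D.append(d);I.append(im.astype(float))
    D=np.array(D);print(n,"depth noise",np.median(D.std(0)[150:250,150:300]))
    D[D==0]=np.nan
    d=np.nan_to_num(np.nanmedian(D,0));np.save(f"{n}1.npy",d);np.save(f"{n}1im.npy",np.mean(I,0).astype(np.uint8))
    P=cloud(n,d)
    tab=(abs(P[...,2])<.02)&(abs(P[...,0]-.55)<.25)&(abs(P[...,1])<.3);print("table z",np.median(P[tab][:,2]))
    def near(c,r,z0,z1):
        g=(np.hypot(P[...,0]-c[0],P[...,1]-c[1])<r)&(P[...,2]>z0)&(P[...,2]<z1);return P[g]
    q=near((.623,.173),.04,.066,.1); print("holder top n",len(q),q.mean(0)); print(np.round(q[np.argsort(q[:,2])][::4],4))
    q=near((.54,-.204),.03,.084,.1); print("head",len(q),q.mean(0),cv2.minEnclosingCircle(q[:,:2].astype(np.float32)));
    if len(q)>5:
        A=np.c_[q[:,:2]-q[:,:2].mean(0),np.ones(len(q))];print("plane",np.linalg.lstsq(A,q[:,2],rcond=None)[0])
    q=near((.54,-.204),.06,.003,.02); print("foot",len(q),cv2.minEnclosingCircle(q[:,:2].astype(np.float32)),np.median(q[:,2]))
E
```

```text
scene depth noise 0.0019200952
table z 0.0003710564071467415
holder top n 168 [0.62326733 0.17269102 0.07243229]
[[0.6156 0.1546 0.0661]
 [0.6414 0.169  0.0663]
 [0.6376 0.1686 0.0669]
 [0.6143 0.1553 0.0681]
 [0.6349 0.1674 0.0686]
 [0.6407 0.1691 0.0689]
 [0.629  0.1627 0.0693]
 [0.6191 0.1577 0.0704]
 [0.6384 0.1675 0.071 ]
 [0.6409 0.1716 0.0712]
 [0.628  0.1631 0.0715]
 [0.6159 0.1748 0.0716]
 [0.6216 0.1587 0.0718]
 [0.6239 0.163  0.0719]
 [0.6094 0.1703 0.072 ]
 [0.6049 0.1704 0.072 ]
 [0.6287 0.1804 0.0721]
 [0.6153 0.1631 0.0722]
 [0.6311 0.1847 0.0722]
 [0.6177 0.1764 0.0723]
 [0.6256 0.1737 0.0724]
 [0.6301 0.1645 0.0724]
 [0.6312 0.1666 0.0725]
 [0.6077 0.1744 0.0725]
 [0.6258 0.1645 0.0726]
 [0.6249 0.1892 0.0727]
 [0.6204 0.1714 0.0727]
 [0.616  0.1806 0.0728]
 [0.6227 0.1667 0.0728]
 [0.6139 0.167  0.073 ]
 [0.6439 0.1721 0.0731]
 [0.6174 0.1645 0.0731]
 [0.6154 0.1599 0.0733]
 [0.6202 0.1774 0.0736]
 [0.6393 0.1842 0.0748]
 [0.6018 0.1722 0.0756]
 [0.607  0.1625 0.0761]
 [0.6312 0.19   0.0766]
 [0.6087 0.1642 0.0766]
 [0.637  0.1827 0.0769]
 [0.6105 0.157  0.0772]
 [0
[... 965 characters left out ...]
7  0.176  0.0728]
 [0.6206 0.1735 0.0729]
 [0.6314 0.1845 0.0731]
 [0.6179 0.1545 0.0734]
 [0.6069 0.1786 0.0734]
 [0.626  0.1654 0.0737]
 [0.6177 0.1815 0.0738]
 [0.615  0.1733 0.074 ]
 [0.634  0.1735 0.0745]
 [0.6095 0.1651 0.0746]
 [0.6013 0.1757 0.075 ]
 [0.6039 0.1756 0.0758]
 [0.6391 0.1815 0.0763]
 [0.6308 0.1921 0.0767]
 [0.612  0.1568 0.077 ]
 [0.6065 0.1674 0.0774]
 [0.6443 0.1733 0.0778]
 [0.6305 0.1945 0.0791]
 [0.6089 0.1591 0.0798]]
head 138 [ 0.54179734 -0.20112233  0.09012158] ((0.5418568253517151, -0.2010941058397293), 0.01874292455613613)
plane [-0.07920606 -0.04580837  0.09012158]
foot 639 ((0.5386464595794678, -0.20575492084026337), 0.058389812707901) 0.014745619515000419
```

```bash
python3 - <<'E'
from h import *
from scipy.optimize import minimize
o=sensors.observe();M=R.from_rotvec(o["orientation"]).as_matrix();print("tool axes cols x,y,z\n",M.round(3))
for n in("scene","top"):
    d=np.load(f"{n}1.npy");P=cloud(n,d)
    def near(c,r,z0,z1):
        g=(np.hypot(P[...,0]-c[0],P[...,1]-c[1])<r)&(P[...,2]>z0)&(P[...,2]<z1);return P[g]
    q=near((.623,.173),.045,.0685,.1)
    # holder: rect with lip height model
    def cost(p):
        c,s=np.cos(p[2]),np.sin(p[2]);u=(q[:,0]-p[0])*c+(q[:,1]-p[1])*s;v=-(q[:,0]-p[0])*s+(q[:,1]-p[1])*c
        out=np.maximum(0,abs(u)-.020)**2+np.maximum(0,abs(v)-.015)**2
        zm=.072+.005/(1+np.exp(-(abs(u)-.016)/.0008))
        return np.sum(np.minimum(out/.0015**2,4)+np.minimum((q[:,2]-zm-p[3])**2/.0015**2,6))
    best=min((minimize(cost,[q[:,0].mean(),q[:,1].mean(),a,0],method="Nelder-Mead",options=dict(maxiter=4000,xatol=1e-6)) for a in np.radians([-60,-30,0,20,40,60,90])),key=lambda r:r.fun)
    print(n,"holder",best.x.round(4),np.degrees(best.x[2]),best.fun, len(q), cv2.minAreaRect((q[:,:2]*1000).astype(np.float32)))
    # stand: foot and cup
    q=near((.539,-.2035),.075,.009,.020)
    def c2(p,r,q): 
        e=np.hypot(q[:,0]-p[0],q[:,1]-p[1])-r; return np.sum(np.minimum(np.maximum(0,e)/.002,1.5)) + 0
    # boundary: for angular bins 95 pct radius
    def ring(q,c0,pct,r):
        c=np.array(c0)
        for _ in range(20):
            v=q[:,:2]-c;a=np.arctan2(v[:,1],v[:,0]);rr=np.hypot(*v.T);b=((a+np.pi)/(2*np.pi)*24).astype(int)%24
            pts=np.array([(v[b==k]*0+0)[0]+ np.array([np.cos(a[b==k].mean()),np.sin(a[b==k].mean())])*np.percentile(rr[b==k],pct) for k in range(24) if (b==k).sum()>5])
            A=np.c_[2*pts,np.ones(len(pts))];s=np.linalg.lstsq(A,(pts**2).sum(1),rcond=None)[0];c=c+s[:2]
        return c,np.sqrt(s[2]+s[:2]@s[:2]),len(pts)
    print("foot ring",ring(q,(.539,-.2035),92,.052))
    q=near((.539,-.2035),.042,.042,.052);print("cup",len(q),ring(q,(.539,-.2035),90,.031))
    q=near((.5419,-.201),.03,.083,.097);print("head",len(q),ring(q,(.5419,-.201),90,.019))
    g=q[np.hypot(q[:,0]-.5419,q[:,1]-.201)>0]; g=q[(np.hypot(q[:,0]-.5419,q[:,1]+.201)<.0165)&(np.hypot(q[:,0]-.5419,q[:,1]+.201)>.009)]
    A=np.c_[g[:,:2]-[.5419,-.201],np.ones(len(g))];s,res,_,_=np.linalg.lstsq(A,g[:,2],rcond=None);print("plane",s,len(g),np.sqrt(res/len(g)))
    q=near((.485,-.244),.02,.06,.1);print("ball",len(q),q.mean(0),np.percentile(q,[5,95],axis=0))
    q=near((.553,.17),.13,.036,.045)
    print("rack",cv2.minAreaRect((q[:,:2]*1000).astype(np.float32)),np.median(q[:,2]))
    q=near((.553,.17),.02,.06,.085);print("disc",q.mean(0))
E
```

```text
tool axes cols x,y,z
 [[ 0.35  -0.     0.937]
 [-0.937 -0.     0.35 ]
 [ 0.    -1.    -0.   ]]
scene holder [ 6.213e-01  1.747e-01  5.707e-01 -1.000e-04] 32.69868211220196 168.560350909259 153 ((621.6295776367188, 175.1874542236328), (39.97853088378906, 30.44108772277832), 30.859527587890625)
foot ring (array([ 0.53919536, -0.20225246]), np.float64(0.050242682299148994), 18)
cup 173 (array([ 0.53941101, -0.20264764]), np.float64(0.03003320756342977), 13)
head 170 (array([ 0.54243042, -0.20112748]), np.float64(0.017232724253341786), 17)
plane [-0.07053753 -0.06556933  0.0898441 ] 93 [0.00112666]
ball 64 [ 0.49198693 -0.2396399   0.07885682] [[ 0.48459118 -0.24758392  0.07174516]
 [ 0.49917388 -0.23193208  0.08414695]]
rack ((550.741943359375, 171.976318359375), (212.4059600830078, 53.28471374511719), 2.5822525024414062) 0.04016248953245016
disc [0.55444421 0.1699131  0.0670326 ]
top holder [6.230e-01 1.742e-01 5.571e-01 1.000e-04] 31.918386876572885 213.2491781451031 170 ((622.3707885742188, 174.03076171875), (40.41805648803711, 29.83214569091797), 29.8624267578125)
foot ring (array([ 0.54007212, -0.20354548]), np.float64(0.05003099400556018), 24)
cup 137 (array([ 0.53944631, -0.20328508]), np.float64(0.029639987674049916), 14)
head 139 (array([ 0.54192885, -0.20128001]), np.float64(0.017470470056538193), 16)
plane [-0.11773046 -0.04031874  0.0904674 ] 85 [0.00158264]
ball 50 [ 0.489076   -0.23859714  0.08150885] [[ 0.47964119 -0.2467817   0.07552468]
 [ 0.49841769 -0.23161209  0.08597774]]
rack ((552.842529296875, 170.8583984375), (210.0110321044922, 52.37531661987305), 2.5353100299835205) 0.04005296331570585
disc [0.55224682 0.1704596  0.06795477]
```

```bash
cat >> h.py <<'E'
def pose():
    o=sensors.observe();return np.array(o["tool_pos"]),R.from_rotvec(o["orientation"]).as_matrix(),o
def mkR(x,y):
    y=np.array(y,float);y/=np.linalg.norm(y);x=np.array(x,float);x-=x@y*y;x/=np.linalg.norm(x);return np.c_[x,y,np.cross(x,y)]
def plan(t,Rt,p=None,M=None):
    if p is None: p,M,_=pose()
    tr=M.T@(np.array(t)-p)/.25; an=R.from_matrix(M.T@Rt).as_rotvec()/(np.pi/6)
    print("travel",tr.round(3).tolist(),"angular",an.round(3).tolist());return tr,an
def st():
    p,M,o=pose();print("t",round(o["time"],2),"pos",p.round(4),"open",round(o["opening"],4),"F",np.round(o["contact_force"],2),"Mo",np.round(o["moment"],3));print("q",np.round(o["joint_positions"],2));print(M.round(3).tolist())
E
python3 - <<'E'
from h import *
a=np.radians(31.3)
plan([.622,.1744,.15],mkR([np.sin(a),-np.cos(a),0],[0,0,-1]))
st()
E
```

```text
travel [-2.382, 0.258, 2.575] angular [0.0, -0.36, 0.0]
t 1.4 pos [ 0.2276 -0.6089  0.2146] open 0.0921 F [-0.2   0.78  0.4 ] Mo [0.008 0.005 0.031]
q [ 1.17  0.47 -0.01  1.6   0.01  1.07 -0.06]
[[0.35, -0.0, 0.937], [-0.937, -0.0, 0.35], [0.0, -1.0, -0.0]]
```

Look-alikes: the clamp is the rectangular lipped plate at scene (349,226). The round discs at (316,200) and (332,212) are not it. The stand is the grey one at scene (192,265), top (357,217). The turquoise one at scene (160,222) is not meant. The crop confirms both choices, so I'm moving to the clamp.

>>> move_arm(
  travel=[
    [-0.9,0,0.95],
    [-0.9,0,0.95],
    [-0.9,0,0.95],
    [-0.9,0,0.95],
    [-0.9,0,0.95],
    [-0.9,0,0.95],
    [-0.9,0,0.95],
    [-0.9,0,0.95],
  ],
  angular=[
    [0,0,0],
    [0,0,0],
    [0,0,0],
    [0,0,0],
    [0,0,0],
    [0,0,0],
    [0,0,0],
    [0,0,0],
  ],
  fingers=0.3,
)

```text
time: 2.07
tool_pos: [0.3723, -0.3122, 0.2149]
orientation: [-1.358, 0.94, -0.941]
contact_force: [0.6, -0.5, 0.7]
opening: 0.0599
```

>>> move_arm(
  travel=[
    [-0.9,0,0.95],
    [-0.9,0,0.95],
    [-0.9,0,0.95],
    [-0.9,0,0.95],
    [-0.9,0,0.95],
    [-0.9,0,0.95],
    [-0.9,0,0.95],
    [-0.9,0,0.95],
  ],
  angular=[
    [0,0,0],
    [0,0,0],
    [0,0,0],
    [0,0,0],
    [0,0,0],
    [0,0,0],
    [0,0,0],
    [0,0,0],
  ],
)

```text
time: 2.73
tool_pos: [0.5159, -0.0181, 0.215]
orientation: [-1.357, 0.94, -0.941]
contact_force: [0.9, 0.7, 0.2]
opening: 0.0597
```

```bash
python3 - <<'E'
from h import *
a=np.radians(31.3)
plan([.622,.1744,.11],mkR([np.sin(a),-np.cos(a),0],[0,0,-1]))
st()
E
```

```text
travel [-0.572, 0.421, 0.668] angular [-0.002, -0.357, 0.0]
t 2.73 pos [ 0.5159 -0.0181  0.215 ] open 0.0597 F [0.85 0.65 0.15] Mo [-0.072 -0.032 -0.016]
q [ 0.3   0.27 -0.38  1.91  0.12  0.98 -1.35]
[[0.352, 0.001, 0.936], [-0.936, 0.0, 0.352], [0.0, -1.0, 0.001]]
```

>>> move_arm(
  travel=[
    [-0.572,0.42,0.668],
    [-0.572,0.42,0.668],
    [-0.572,0.42,0.668],
    [-0.572,0.42,0.668],
    [-0.572,0.42,0.668],
    [-0.572,0.42,0.668],
    [-0.572,0.42,0.668],
    [-0.572,0.42,0.668],
  ],
  angular=[
    [0,-0.357,0],
    [0,-0.357,0],
    [0,-0.357,0],
    [0,-0.357,0],
    [0,-0.357,0],
    [0,-0.357,0],
    [0,-0.357,0],
    [0,-0.357,0],
  ],
)

```text
time: 3.4
tool_pos: [0.6204, 0.1734, 0.1079]
orientation: [-1.421, 0.799, -0.795]
contact_force: [0.5, -1.2, 0.4]
opening: 0.0599
```

```bash
python3 - <<'E'
from h import *
a=np.radians(31.3)
plan([.622,.1744,.0485],mkR([np.sin(a),-np.cos(a),0],[0,0,-1]))
st()
for n,c in(("scene",(349,226)),("top",(220,185))):
    im,d=get_image(n);u=c[0];v=c[1]
    cv2.imwrite(f"pics/pre_{n}.png",cv2.resize(im[max(0,v-60):v+40,u-60:u+60],None,fx=4,fy=4,interpolation=cv2.INTER_CUBIC))
E
```

```text
travel [0.0, 0.238, 0.008] angular [0.004, 0.003, -0.003]
t 3.4 pos [0.6204 0.1734 0.1079] open 0.0599 F [ 0.48 -1.17  0.44] Mo [-0.05   0.042  0.037]
q [-0.04  0.62 -0.39  1.68  0.28  0.91 -1.57]
[[0.521, -0.003, 0.854], [-0.854, 0.0, 0.521], [-0.002, -1.0, -0.002]]
```

View pics/pre_scene.png

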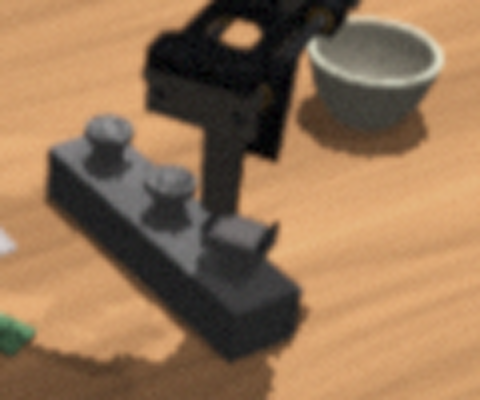

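```bash
python3 - <<'E'
from h import *
p,M,o=pose()
for s in(-1,1):
    for b in (0,.05):
        q=p+M[:,0]*s*.035-M[:,1]*b; print(s,b,(proj("scene",q)-[289,166])*4, (proj("top",q)-[160,125])*4)
print((proj("scene",[.622,.1744,.072])-[289,166])*4,(proj("top",[.622,.1744,.072])-[160,125])*4)
E
```

```text
-1 0 [[260.05179142 152.2298492 ]] [[188.72644816 262.56913525]]
-1 0.05 [[269.71520897  83.09731628]] [[177.89991055 252.6316153 ]]
1 0 [[214.06876973 209.56972248]] [[280.79442471 208.35210671]]
1 0.05 [[222.79239409 138.56599327]] [[273.50680082 196.37067302]]
[[237.45022811 228.98442194]] [[234.87409124 242.0793234 ]]
```

View pics/pre_top.png

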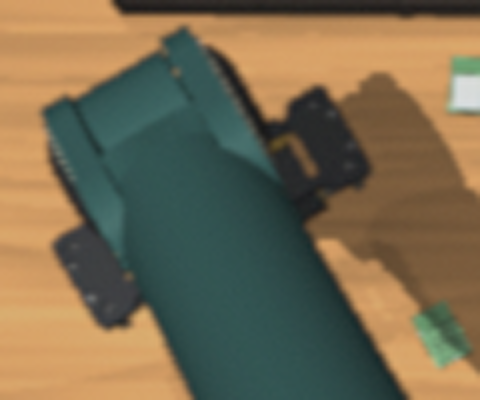

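Both fingers straddle the plate at crop (214,210) and (260,152), as projected. Descending.

>>> move_arm(
  travel=[
    [0,0.1,0.008],
    [0,0.2,0.008],
    [0,0.238,0.008],
    [0,0.238,0.008],
    [0,0.238,0.008],
  ],
  angular=[
    [0,0,0],
    [0,0,0],
    [0,0,0],
    [0,0,0],
    [0,0,0],
  ],
)

```text
time: 3.92
tool_pos: [0.6233, 0.1713, 0.0509]
orientation: [-1.418, 0.8, -0.801]
contact_force: [0.1, -0.2, 0.4]
opening: 0.0595
```

>>> move_arm(
  travel=[
    [0,0,0],
    [0,0,0],
    [0,0,0],
    [0,0,0],
    [0,0,0],
    [0,0,0],
  ],
  angular=[
    [0,0,0],
    [0,0,0],
    [0,0,0],
    [0,0,0],
    [0,0,0],
    [0,0,0],
  ],
  fingers=-1,
)

```text
time: 4.42
tool_pos: [0.623, 0.174, 0.051]
orientation: [-1.417, 0.799, -0.798]
contact_force: [-2.6, 2.6, 5.7]
opening: 0.03
```

```bash
python3 - <<'E'
from h import *
st()
E
```

```text
t 4.42 pos [0.623 0.174 0.051] open 0.03 F [-2.63  2.64  5.75] Mo [0.616 0.609 0.023]
q [-0.06  0.69 -0.37  1.7   0.32  0.81 -1.6 ]
[[0.519, 0.001, 0.855], [-0.855, 0.002, 0.519], [-0.001, -1.0, 0.001]]
```

>>> move_arm(
  travel=[
    [0,-0.02,0],
    [0,-0.05,0],
    [0,-0.1,0],
    [0,-0.2,0],
    [0,-0.32,0],
    [0,-0.4,0],
    [0,-0.4,0],
    [0,-0.4,0],
    [0,-0.4,0],
  ],
  angular=[
    [0,0,0],
    [0,0,0],
    [0,0,0],
    [0,0,0],
    [0,0,0],
    [0,0,0],
    [0,0,0],
    [0,0,0],
    [0,0,0],
  ],
)

```text
time: 5.17
tool_pos: [0.6225, 0.171, 0.1493]
orientation: [-1.421, 0.801, -0.8]
contact_force: [-0.5, -0.2, -2.1]
opening: 0.03
```

```bash
python3 - <<'E'
from h import *
st()
I=[];D=[]
for k in range(4):
    im,d=get_image("scene");I.append(im.astype(float));d=d.copy();d[d==0]=np.nan;D.append(d)
im=np.mean(I,0).astype(np.uint8);d=np.nan_to_num(np.nanmedian(D,0));np.save("held.npy",d)
p,M,o=pose()
tip=proj("scene",p)[0];print(tip)
u,v=map(int,tip)
cv2.imwrite("pics/held.png",cv2.resize(im[v-40:v+60,u-50:u+50],None,fx=6,fy=6,interpolation=cv2.INTER_CUBIC))
f=p+M[:,1]*.033
for k,n in((0,"foot"),(.026,"collarbot"),(.046,"plate")): print(n,(proj("scene",f-M[:,1]*k)-[u-50,v-40])*6)
for r in trace("holder","scene"): print(r["score"],r["box"])
E
```

```text
t 5.17 pos [0.6225 0.171  0.1493] open 0.03 F [-0.55 -0.21 -2.13] Mo [-0.066  0.026 -0.008]
q [-0.03  0.57 -0.41  1.65  0.26  0.98 -1.55]
[[0.517, -0.001, 0.856], [-0.856, -0.002, 0.517], [0.001, -1.0, -0.002]]
[351.02234102 197.54634453]
foot [[290.82063284 312.30717982]]
collarbot [[298.12706602 258.15339279]]
plate [[303.90744046 215.31044067]]
0.67 [347.2, 189.6, 12.6, 20.8]
0.4 [299.2, 199.3, 64.9, 57.7]
```

View pics/held.png

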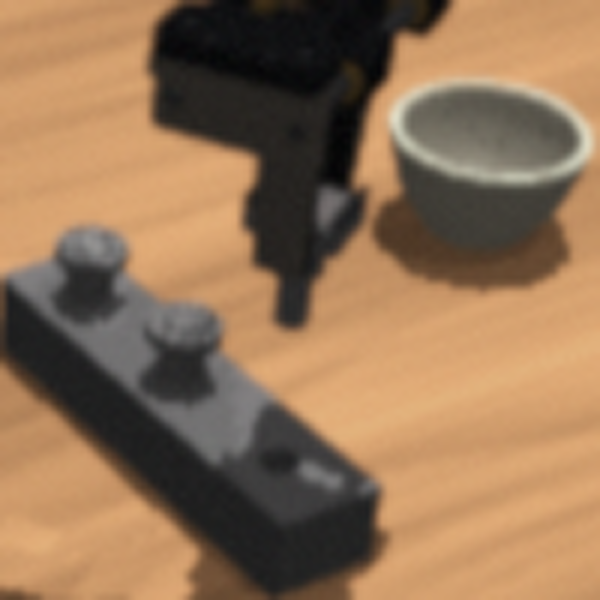

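```bash
cat >> h.py <<'E'
C=np.array([.5395,-.2030,.050])
def bore(tx=.080,ty=.047):
    b=np.array([tx,ty,1.]);b/=np.linalg.norm(b);return b
def tcp_for(b,T,dvec,xe,depth,pe=0.,L=.036,xdir=None):
    """tilt T (deg) from b toward d; low edge e at xe along d, depth below mouth; returns TCP, R"""
    m=C+.04*b
    d=np.array(dvec,float);d-=d@b*b;d/=np.linalg.norm(d);c=np.cross(b,d)
    t=np.radians(T);u=b*np.cos(t)+d*np.sin(t);e_dir=d*np.cos(t)-b*np.sin(t)
    f=m+xe*d-depth*b+pe*c-.007*e_dir
    return f+L*u, mkR(d,-u), f
D0=np.array([.518,-.855,0])
E
python3 - <<'E'
from h import *
b=bore()
p0,M,o=pose();st()
t,Rt,f=tcp_for(b,0,D0,.007,-.030);print(t,f);plan(t,Rt)
E
```

```text
t 5.42 pos [0.6224 0.1721 0.1488] open 0.0295 F [ 0.28  0.24 -1.05] Mo [0.023 0.029 0.011]
q [-0.03  0.57 -0.41  1.65  0.26  0.98 -1.55]
[[0.518, -0.002, 0.855], [-0.855, -0.001, 0.518], [-0.0, -1.0, -0.002]]
[ 0.54794373 -0.19803931  0.15554665] [ 0.54507605 -0.19972407  0.11970062]
travel [1.112, -0.025, -1.022] angular [-0.172, -0.0, 0.001]
```

>>> move_arm(
  travel=[
    [0.12,-0.04,-0.1],
    [0.25,-0.04,-0.22],
    [0.4,-0.04,-0.36],
    [0.55,-0.04,-0.5],
    [0.7,-0.04,-0.64],
    [0.85,-0.04,-0.78],
    [0.95,-0.04,-0.88],
    [0.95,-0.04,-0.88],
    [0.95,-0.04,-0.88],
  ],
  angular=[
    [0,0,0],
    [0,0,0],
    [0,0,0],
    [0,0,0],
    [0,0,0],
    [0,0,0],
    [0,0,0],
    [0,0,0],
    [0,0,0],
  ],
)

```text
time: 6.17
tool_pos: [0.5551, -0.1548, 0.1592]
orientation: [-1.421, 0.809, -0.809]
contact_force: [-0.2, -2.0, -1.8]
opening: 0.0295
```

```bash
python3 - <<'E'
from h import *
b=bore();st()
t,Rt,f=tcp_for(b,17,D0,.004,-.015);print(t,f);plan(t,Rt)
E
```

```text
t 6.17 pos [ 0.5551 -0.1548  0.1592] open 0.0295 F [-0.17 -1.99 -1.8 ] Mo [-0.068 -0.009 -0.067]
q [ 0.5   0.44 -0.36  1.82  0.2   0.92 -1.  ]
[[0.508, -0.003, 0.861], [-0.861, -0.005, 0.508], [0.003, -1.0, -0.005]]
[ 0.55084372 -0.20541749  0.1410726 ] [ 0.54264846 -0.19802588  0.10680597]
travel [0.166, 0.073, -0.117] angular [-0.169, 0.002, 0.573]
```

>>> move_arm(
  travel=[
    [0.08,0.0,-0.06],
    [0.166,0.0,-0.117],
    [0.166,0.03,-0.117],
    [0.166,0.06,-0.117],
    [0.166,0.073,-0.117],
    [0.166,0.073,-0.117],
    [0.166,0.073,-0.117],
    [0.166,0.073,-0.117],
  ],
  angular=[
    [-0.05,0,0.15],
    [-0.1,0,0.3],
    [-0.169,0,0.45],
    [-0.169,0,0.573],
    [-0.169,0,0.573],
    [-0.169,0,0.573],
    [-0.169,0,0.573],
    [-0.169,0,0.573],
  ],
)

```text
time: 6.83
tool_pos: [0.5545, -0.1939, 0.1426]
orientation: [-1.336, 1.027, -0.538]
contact_force: [0.4, 0.5, -1.9]
opening: 0.0292
```

```bash
python3 - <<'E'
from h import *
b=bore();st()
im,d=get_image("scene")
p,M,o=pose()
t,Rt,f=tcp_for(b,17,D0,.004,-.015);plan(t,Rt)
m=C+.04*b;u,v=map(int,proj("scene",m)[0])
cv2.imwrite("pics/tilt.png",cv2.resize(im[v-60:v+40,u-50:u+50],None,fx=6,fy=6,interpolation=cv2.INTER_CUBIC))
off=np.array([u-50,v-60])
print("mouth",(proj("scene",m)-off)*6)
for L in(.033,.036):
  fo=p+M[:,1]*L; print("foot",L,(proj("scene",fo)-off)*6,"edge",(proj("scene",fo+.007*M[:,0])-off)*6,(proj("scene",fo-.007*M[:,0])-off)*6)
print(p-M[:,1]*0)
E
```

```text
t 6.83 pos [ 0.5545 -0.1939  0.1426] open 0.0292 F [ 0.42  0.45 -1.92] Mo [-0.263 -0.339  0.056]
q [ 0.6   0.65 -0.37  1.57  0.09  1.24 -0.8 ]
[[0.486, -0.227, 0.844], [-0.823, 0.206, 0.529], [-0.294, -0.952, -0.086]]
travel [0.032, 0.001, -0.036] angular [-0.003, 0.031, 0.001]
mouth [[304.39097708 363.20053457]]
foot 0.033 [[337.56167973 313.59683988]] edge [[325.95186796 327.77328999]] [[349.08154162 299.53022532]]
foot 0.036 [[339.4771511  318.15223476]] edge [[327.90602208 332.30829423]] [[350.95886919 304.10556015]]
[ 0.55465636 -0.19410407  0.14288717]
```

View pics/tilt.png

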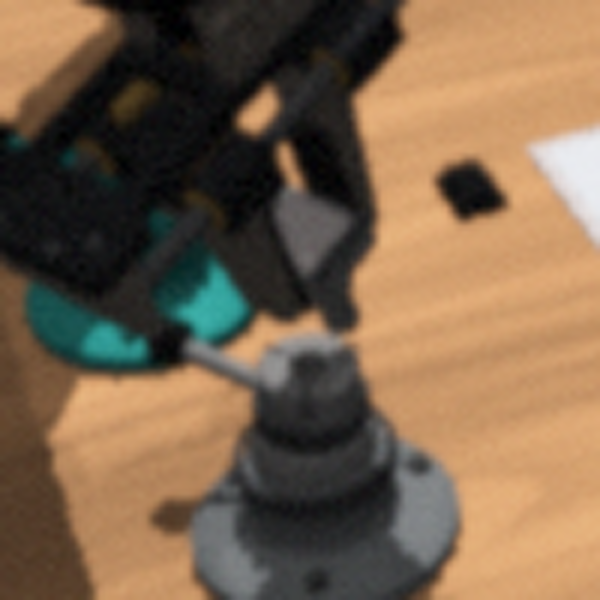

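>>> move_arm(
  travel=[
    [0,0,0],
    [0,0,0],
    [0,0,0],
  ],
  angular=[
    [0,0,0],
    [0,0,0],
    [0,0,0],
  ],
)

```text
time: 7.13
tool_pos: [0.5546, -0.1951, 0.1425]
orientation: [-1.336, 1.028, -0.539]
contact_force: [-0.7, 0.1, -2.3]
opening: 0.0296
```

```bash
python3 - <<'E'
from h import *
b=bore();st()
t,Rt,f=tcp_for(b,17,D0,.004,-.015);print(t);plan(t,Rt)
o=[]
for n in("scene","top"):
    im=np.load(f"{n}1im.npy");m=C+.04*b;u,v=map(int,proj(n,m)[0]);k=10;w=19
    cr=cv2.resize(im[v-w:v+w+1,u-w:u+w+1],None,fx=k,fy=k,interpolation=cv2.INTER_CUBIC)
    d=np.cross(b,[0,1,0]);d/=np.linalg.norm(d);c=np.cross(b,d)
    a=np.linspace(0,2*np.pi,60)
    for r in(.019,.0075):
        for q in proj(n,m+r*(np.cos(a)[:,None]*d+np.sin(a)[:,None]*c)):
            x=((q-[u-w,v-w])+.5)*k; cv2.circle(cr,tuple(int(i) for i in x),1,(0,0,255),-1)
    a2=a
    for q in proj(n,np.array([C[0],C[1],.047])+.031*np.c_[np.cos(a),np.sin(a),0*a]):
            x=((q-[u-w,v-w])+.5)*k; cv2.circle(cr,tuple(int(i) for i in x),1,(0,255,0),-1)
    o.append(cr)
cv2.imwrite("pics/ov.png",np.hstack(o))
E
```

```text
t 7.13 pos [ 0.5546 -0.1951  0.1425] open 0.0296 F [-0.67  0.06 -2.35] Mo [-0.311 -0.313  0.032]
q [ 0.6   0.65 -0.37  1.57  0.09  1.24 -0.8 ]
[[0.485, -0.227, 0.845], [-0.824, 0.206, 0.528], [-0.294, -0.952, -0.087]]
[ 0.55084372 -0.20541749  0.1410726 ]
travel [0.028, 0.0, -0.034] angular [-0.003, 0.028, -0.001]
```

View pics/ov.png

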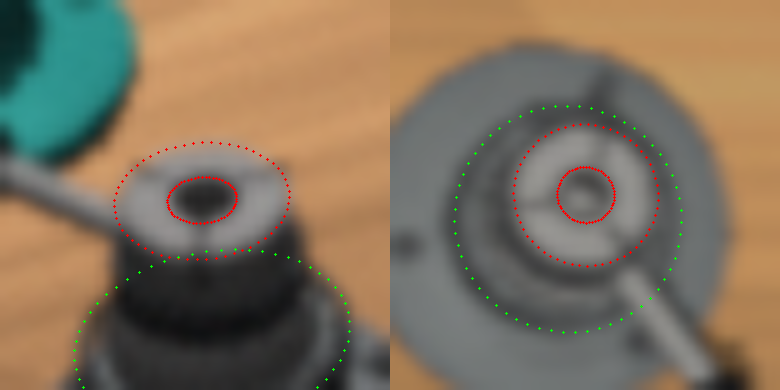

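```bash
python3 - <<'E'
from h import *
b=bore()
t,Rt,f=tcp_for(b,17,D0,.004,-.005);print(t);plan(t,Rt)
E
```

```text
[ 0.55004714 -0.20588548  0.13111537]
travel [0.04, 0.038, -0.034] angular [-0.003, 0.028, -0.001]
```

>>> move_arm(
  travel=[
    [0.02,0.01,-0.017],
    [0.04,0.02,-0.034],
    [0.04,0.038,-0.034],
    [0.04,0.038,-0.034],
    [0.04,0.038,-0.034],
  ],
  angular=[
    [0,0.028,0],
    [0,0.028,0],
    [0,0.028,0],
    [0,0.028,0],
    [0,0.028,0],
  ],
)

```text
time: 7.55
tool_pos: [0.5494, -0.2061, 0.13]
orientation: [-1.333, 1.043, -0.548]
contact_force: [0.4, -0.4, -2.2]
opening: 0.0296
```

```bash
cat >> h.py <<'E'
def look(tag,b,k=8,w=37,L=.036):
    o=[];p,M,_=pose()
    for n in("scene","top"):
        im=np.mean([get_image(n)[0].astype(float) for _ in range(2)],0).astype(np.uint8)
        m=C+.04*b;u,v=map(int,proj(n,m)[0]);v0=v-int(w*1.3) if n=="scene" else v-w
        cr=cv2.resize(im[v0:v0+2*w,u-w:u+w],None,fx=k,fy=k,interpolation=cv2.INTER_CUBIC)
        a=np.linspace(0,2*np.pi,30);f=p+L*M[:,1]
        pts=np.vstack([f+.007*(np.cos(a)[:,None]*M[:,0]+np.sin(a)[:,None]*M[:,2])])
        for q in proj(n,pts): cv2.circle(cr,tuple(int(i) for i in ((q-[u-w,v0])+.5)*k),1,(0,0,255),-1)
        if n=="scene":o.append(cr)
    cv2.imwrite(f"pics/{tag}.png",np.hstack(o))
E
python3 - <<'E'
from h import *
b=bore();st();look("near",b)
t,Rt,f=tcp_for(b,17,D0,.004,-.005);plan(t,Rt)
t,Rt,f=tcp_for(b,17,D0,.004,.0);plan(t,Rt)
E
```

```text
t 7.55 pos [ 0.5494 -0.2061  0.13  ] open 0.0296 F [ 0.36 -0.39 -2.16] Mo [-0.279 -0.307 -0.051]
q [ 0.61  0.66 -0.36  1.57  0.09  1.23 -0.79]
[[0.471, -0.228, 0.852], [-0.832, 0.208, 0.515], [-0.295, -0.951, -0.092]]
travel [-0.001, -0.002, -0.0] angular [-0.003, -0.0, -0.003]
travel [0.005, 0.017, -0.0] angular [-0.003, -0.0, -0.003]
```

View pics/near.png

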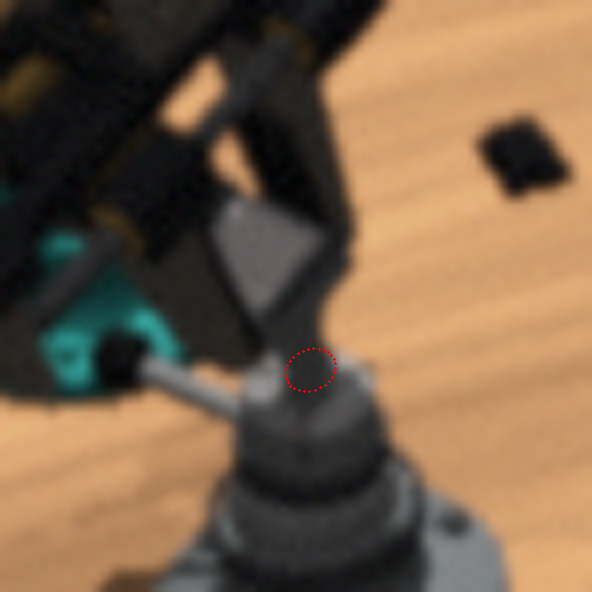

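>>> move_arm(
  travel=[
    [0.001,0.004,0],
    [0.002,0.008,0],
    [0.003,0.012,0],
    [0.005,0.016,0],
    [0.006,0.019,0],
    [0.006,0.019,0],
  ],
  angular=[
    [0,0,0],
    [0,0,0],
    [0,0,0],
    [0,0,0],
    [0,0,0],
    [0,0,0],
  ],
)

```text
time: 8.25
tool_pos: [0.5494, -0.2064, 0.1253]
orientation: [-1.333, 1.042, -0.549]
contact_force: [-0.4, 0.5, -2.5]
opening: 0.0298
```

>>> move_arm(
  travel=[
    [0.001,0.004,0],
    [0.002,0.008,0],
    [0.002,0.008,0],
    [0.002,0.008,0],
  ],
  angular=[
    [0,0,0],
    [0,0,0],
    [0,0,0],
    [0,0,0],
  ],
)

```text
time: 8.58
tool_pos: [0.5492, -0.2064, 0.1235]
orientation: [-1.333, 1.042, -0.549]
contact_force: [0.1, -0.6, -2.1]
opening: 0.0299
```

```bash
cat >> h.py <<'E'
def brep(b,L=.036):
    """clamp in bore frame (d=along D0,c,b), relative to mouth"""
    p,M,o=pose();d=D0-D0@b*b;d/=np.linalg.norm(d);c=np.cross(b,d);B=np.c_[d,c,b];m=C+.04*b
    f=p+L*M[:,1];e=f+.007*M[:,0];u=-M[:,1]
    print("foot",((f-m)@B*1000).round(2),"edge",((e-m)@B*1000).round(2),"tilt d,c deg",np.degrees((u@B)[:2]).round(2),"tilt from vert",np.degrees(np.arccos(u[2])).round(1))
    F=np.array(o["contact_force"]);print("F dcb",(F@B).round(2))
E
python3 - <<'E'
from h import *
st();brep(bore())
E
```

```text
t 8.58 pos [ 0.5492 -0.2064  0.1235] open 0.0299 F [ 0.12 -0.62 -2.09] Mo [-0.324 -0.356 -0.024]
q [ 0.61  0.67 -0.36  1.58  0.09  1.22 -0.79]
[[0.471, -0.228, 0.852], [-0.832, 0.207, 0.515], [-0.294, -0.951, -0.092]]
foot [-2.74 -0.2  -0.61] edge [ 3.95 -0.2  -2.66] tilt d,c deg [16.85 -0.06] tilt from vert 17.9
F dcb [ 0.59 -0.02 -2.1 ]
```

>>> move_arm(
  travel=[
    [0.002,0.004,0],
    [0.004,0.003,0],
    [0.006,0.002,0],
    [0.008,0.002,0],
    [0.008,0.002,0],
    [0.008,0.002,0],
  ],
  angular=[
    [0,0,0],
    [0,0,0],
    [0,0,0],
    [0,0,0],
    [0,0,0],
    [0,0,0],
  ],
)

```text
time: 9.08
tool_pos: [0.5501, -0.208, 0.1225]
orientation: [-1.333, 1.042, -0.549]
contact_force: [0.4, 0.4, -2.5]
opening: 0.0294
```

```bash
python3 - <<'E'
from h import *
brep(bore())
E
```

```text
foot [-0.91 -0.17 -1.63] edge [ 5.78 -0.18 -3.69] tilt d,c deg [16.84 -0.07] tilt from vert 17.9
F dcb [-0.14  0.83 -2.48]
```

>>> move_arm(
  travel=[
    [0.002,-0.001,0],
    [0.004,-0.001,0],
    [0.004,-0.001,0],
    [0.004,-0.001,0],
  ],
  angular=[
    [0,0,0],
    [0,0,0],
    [0,0,0],
    [0,0,0],
  ],
)

```text
time: 9.42
tool_pos: [0.5505, -0.2085, 0.1225]
orientation: [-1.333, 1.042, -0.549]
contact_force: [-0.4, 0.7, -2.6]
opening: 0.0296
```

```bash
python3 - <<'E'
from h import *
brep(bore())
E
```

```text
foot [-0.29 -0.08 -1.63] edge [ 6.39 -0.08 -3.69] tilt d,c deg [16.88 -0.06] tilt from vert 18.0
F dcb [-0.8   0.22 -2.57]
```

>>> move_arm(
  travel=[
    [0.002,0,0],
    [0.004,-0.001,0],
    [0.004,-0.001,0],
    [0.004,-0.001,0],
  ],
  angular=[
    [0,0,0],
    [0,0,0],
    [0,0,0],
    [0,0,0],
  ],
)

```text
time: 9.75
tool_pos: [0.5508, -0.2088, 0.1224]
orientation: [-1.333, 1.043, -0.547]
contact_force: [-2.4, 3.4, -0.7]
opening: 0.0297
```

```bash
python3 - <<'E'
from h import *
brep(bore())
E
```

```text
foot [ 0.04 -0.05 -1.68] edge [ 6.73 -0.05 -3.75] tilt d,c deg [16.94 -0.04] tilt from vert 18.0
F dcb [-4.19 -0.21 -0.69]
```

>>> move_arm(
  travel=[
    [0.002,0,0],
    [0.004,-0.001,0],
    [0.004,-0.001,0],
    [0.004,-0.001,0],
  ],
  angular=[
    [0,0,0],
    [0,0,0],
    [0,0,0],
    [0,0,0],
  ],
)

```text
time: 10.08
tool_pos: [0.5509, -0.2089, 0.1223]
orientation: [-1.332, 1.043, -0.546]
contact_force: [-3.8, 4.8, -0.6]
opening: 0.029
```

```bash
python3 - <<'E'
from h import *
brep(bore());st()
E
```

```text
foot [ 0.2   0.01 -1.75] edge [ 6.88  0.01 -3.83] tilt d,c deg [ 1.703e+01 -1.000e-02] tilt from vert 18.1
F dcb [-6.05 -0.71 -0.63]
t 10.08 pos [ 0.5509 -0.2089  0.1223] open 0.029 F [-3.79  4.78 -0.55] Mo [ 1.134  0.701 -0.13 ]
q [ 0.61  0.68 -0.36  1.57  0.09  1.22 -0.79]
[[0.471, -0.23, 0.852], [-0.83, 0.21, 0.516], [-0.297, -0.95, -0.092]]
```

```bash
python3 - <<'E'
from h import *
b=bore();p,M,o=pose();d=D0-D0@b*b;d/=np.linalg.norm(d)
pc=p+.0015*d
for T,x in((17,6.2),(14,6.4),(11,6.6),(8,6.75),(5,6.9),(3,6.95),(1.5,7),(0,7)):
    t,Rt,f=tcp_for(b,T,D0,x/1000,.0038);plan(t,Rt,pc,M)
E
```

```text
travel [-0.009, 0.003, -0.0] angular [-0.0, 0.001, -0.01]
travel [-0.016, 0.004, -0.0] angular [-0.0, 0.001, -0.11]
travel [-0.022, 0.006, -0.0] angular [-0.001, 0.001, -0.21]
travel [-0.029, 0.008, -0.0] angular [-0.001, 0.001, -0.31]
travel [-0.036, 0.011, -0.0] angular [-0.001, 0.001, -0.41]
travel [-0.04, 0.013, 0.0] angular [-0.001, 0.001, -0.476]
travel [-0.043, 0.015, 0.0] angular [-0.001, 0.001, -0.526]
travel [-0.047, 0.016, 0.0] angular [-0.001, 0.001, -0.576]
```

>>> move_arm(
  travel=[
    [-0.009,0.003,0],
    [-0.012,0.003,0],
    [-0.016,0.004,0],
    [-0.019,0.005,0],
    [-0.022,0.006,0],
    [-0.026,0.007,0],
    [-0.029,0.008,0],
    [-0.029,0.008,0],
    [-0.029,0.008,0],
  ],
  angular=[
    [0,0,-0.01],
    [0,0,-0.06],
    [0,0,-0.11],
    [0,0,-0.16],
    [0,0,-0.21],
    [0,0,-0.26],
    [0,0,-0.31],
    [0,0,-0.31],
    [0,0,-0.31],
  ],
)

```text
time: 10.83
tool_pos: [0.548, -0.2037, 0.1229]
orientation: [-1.426, 0.937, -0.67]
contact_force: [-1.2, 4.2, -0.2]
opening: 0.0296
```

```bash
python3 - <<'E'
from h import *
b=bore();brep(b);st()
for T,x in((8,6.75),(5,6.9),(3,6.95),(1.5,7),(0,7)):
    t,Rt,f=tcp_for(b,T,D0,x/1000,.0038);plan(t,Rt)
E
```

```text
foot [ 0.07  0.15 -2.45] edge [ 7.01  0.15 -3.39] tilt d,c deg [ 7.73 -0.08] tilt from vert 9.4
F dcb [-4.16  1.18 -0.06]
t 10.83 pos [ 0.548  -0.2037  0.1229] open 0.0296 F [-1.15  4.16 -0.16] Mo [ 0.926  0.257 -0.098]
q [ 0.56  0.58 -0.34  1.69  0.18  1.06 -0.88]
[[0.502, -0.148, 0.852], [-0.854, 0.07, 0.516], [-0.136, -0.987, -0.091]]
travel [-0.0, 0.002, -0.0] angular [-0.003, -0.0, 0.008]
travel [-0.007, 0.003, -0.0] angular [-0.003, -0.0, -0.092]
travel [-0.012, 0.004, -0.0] angular [-0.003, -0.0, -0.159]
travel [-0.015, 0.006, -0.0] angular [-0.003, -0.001, -0.209]
travel [-0.019, 0.007, -0.0] angular [-0.003, -0.001, -0.259]
```

>>> move_arm(
  travel=[
    [-0.004,0.002,0],
    [-0.008,0.002,0],
    [-0.011,0.003,0],
    [-0.016,0.004,0],
    [-0.019,0.006,0],
    [-0.023,0.007,0],
    [-0.023,0.007,0],
    [-0.023,0.007,0],
  ],
  angular=[
    [0,0,0],
    [0,0,-0.05],
    [0,0,-0.09],
    [0,0,-0.16],
    [0,0,-0.21],
    [0,0,-0.26],
    [0,0,-0.26],
    [0,0,-0.26],
  ],
)

```text
time: 11.5
tool_pos: [0.5448, -0.1994, 0.1218]
orientation: [-1.5, 0.845, -0.771]
contact_force: [-0.1, -0.6, -1.9]
opening: 0.0296
```

```bash
python3 - <<'E'
from h import *
b=bore();brep(b);st()
E
```

```text
foot [-0.34 -0.25 -3.91] edge [ 6.66 -0.26 -3.9 ] tilt d,c deg [-0.08 -0.05] tilt from vert 5.3
F dcb [ 0.48 -0.18 -1.96]
t 11.5 pos [ 0.5448 -0.1994  0.1218] open 0.0296 F [-0.06 -0.59 -1.93] Mo [ 0.024 -0.114  0.008]
q [ 0.49  0.52 -0.31  1.79  0.27  0.94 -0.98]
[[0.518, -0.078, 0.852], [-0.855, -0.048, 0.516], [0.0, -0.996, -0.092]]
```

>>> move_arm(
  travel=[
    [0,0.004,0],
    [0,0.008,0],
    [0,0.012,0],
    [0,0.016,0],
    [0,0.02,0],
    [0,0.02,0],
  ],
  angular=[
    [0,0,0],
    [0,0,0],
    [0,0,0],
    [0,0,0],
    [0,0,0],
    [0,0,0],
  ],
)

```text
time: 12.0
tool_pos: [0.5441, -0.1996, 0.1162]
orientation: [-1.499, 0.847, -0.771]
contact_force: [0.3, 0.7, -2.4]
opening: 0.0296
```

```bash
python3 - <<'E'
from h import *
b=bore();brep(b);st()
E
```

```text
foot [-0.56 -0.42 -9.51] edge [ 6.44 -0.43 -9.51] tilt d,c deg [ 0.01 -0.03] tilt from vert 5.3
F dcb [-0.4   0.85 -2.37]
t 12.0 pos [ 0.5441 -0.1996  0.1162] open 0.0296 F [ 0.33  0.67 -2.44] Mo [ 0.075 -0.094 -0.02 ]
q [ 0.49  0.53 -0.31  1.79  0.27  0.93 -0.98]
[[0.517, -0.079, 0.852], [-0.856, -0.046, 0.515], [-0.001, -0.996, -0.092]]
```

>>> move_arm(
  travel=[
    [0.002,0.004,0.001],
    [0.002,0.008,0.001],
    [0.002,0.012,0.001],
    [0.002,0.016,0.001],
    [0.002,0.02,0.001],
    [0.002,0.02,0.001],
  ],
  angular=[
    [0,0,0],
    [0,0,0],
    [0,0,0],
    [0,0,0],
    [0,0,0],
    [0,0,0],
  ],
)

```text
time: 12.5
tool_pos: [0.5443, -0.1998, 0.1114]
orientation: [-1.499, 0.847, -0.771]
contact_force: [-0.5, 0.4, -2.1]
opening: 0.0298
```

```bash
python3 - <<'E'
from h import *
b=bore();brep(b);st()
E
```

```text
foot [ -0.37   0.07 -14.34] edge [  6.63   0.07 -14.34] tilt d,c deg [ 0.01 -0.05] tilt from vert 5.3
F dcb [-0.58 -0.06 -2.08]
t 12.5 pos [ 0.5443 -0.1998  0.1114] open 0.0298 F [-0.52  0.37 -2.07] Mo [ 0.229 -0.029 -0.016]
q [ 0.49  0.53 -0.3   1.8   0.27  0.92 -0.98]
[[0.517, -0.079, 0.852], [-0.856, -0.046, 0.515], [-0.001, -0.996, -0.092]]
```

Sliding freely, so I'm continuing.

>>> move_arm(
  travel=[
    [0.001,0.004,0],
    [0.001,0.008,0],
    [0.001,0.012,0],
    [0.001,0.016,0],
    [0.001,0.02,0],
    [0.001,0.02,0],
  ],
  angular=[
    [0,0,0],
    [0,0,0],
    [0,0,0],
    [0,0,0],
    [0,0,0],
    [0,0,0],
  ],
)

```text
time: 13.0
tool_pos: [0.5438, -0.2001, 0.1064]
orientation: [-1.499, 0.847, -0.77]
contact_force: [-1.2, 2.3, -2.3]
opening: 0.0299
```

```bash
python3 - <<'E'
from h import *
b=bore();brep(b);st()
E
```

```text
foot [ -0.36   0.04 -19.4 ] edge [  6.64   0.04 -19.4 ] tilt d,c deg [ 0.03 -0.04] tilt from vert 5.3
F dcb [-2.63  0.4  -2.29]
t 13.0 pos [ 0.5438 -0.2001  0.1064] open 0.0299 F [-1.2   2.35 -2.32] Mo [ 0.547  0.269 -0.086]
q [ 0.49  0.54 -0.3   1.8   0.27  0.91 -0.98]
[[0.517, -0.079, 0.852], [-0.856, -0.046, 0.515], [-0.002, -0.996, -0.092]]
```

>>> move_arm(
  travel=[
    [-0.001,0,0],
    [-0.001,0.004,0],
    [-0.001,0.008,0],
    [-0.001,0.012,0],
    [-0.001,0.012,0],
  ],
  angular=[
    [0,0,0.02],
    [0,0,0.02],
    [0,0,0.02],
    [0,0,0.02],
    [0,0,0.02],
  ],
)

```text
time: 13.42
tool_pos: [0.5436, -0.2003, 0.1034]
orientation: [-1.494, 0.854, -0.763]
contact_force: [-0.7, 2.0, -1.0]
opening: 0.0297
```

```bash
python3 - <<'E'
from h import *
b=bore();brep(b);st()
E
```

```text
foot [-6.600e-01  2.000e-02 -2.238e+01] edge [ 6.340e+00  1.000e-02 -2.245e+01] tilt d,c deg [ 0.61 -0.05] tilt from vert 5.3
F dcb [-2.08  0.51 -0.96]
t 13.42 pos [ 0.5436 -0.2003  0.1034] open 0.0297 F [-0.72  2.   -1.  ] Mo [ 0.43   0.198 -0.056]
q [ 0.49  0.55 -0.3   1.8   0.27  0.91 -0.98]
[[0.516, -0.084, 0.852], [-0.856, -0.037, 0.515], [-0.012, -0.996, -0.092]]
```

>>> move_arm(
  travel=[
    [0,0,0],
    [0,0.004,0],
    [0,0.008,0],
    [0,0.008,0],
  ],
  angular=[
    [0,0,0.02],
    [0,0,0.02],
    [0,0,0.02],
    [0,0,0.02],
  ],
)

```text
time: 13.75
tool_pos: [0.5435, -0.2003, 0.1014]
orientation: [-1.488, 0.861, -0.755]
contact_force: [-1.6, 1.5, -1.0]
opening: 0.0298
```

```bash
python3 - <<'E'
from h import *
b=bore();brep(b)
E
```

```text
foot [ -1.01   0.07 -24.33] edge [  5.99   0.06 -24.48] tilt d,c deg [ 1.2  -0.05] tilt from vert 5.4
F dcb [-2.13 -0.44 -1.07]
```

>>> move_arm(
  travel=[
    [0,0.004,0],
    [0,0.004,0],
    [0,0.004,0],
  ],
  angular=[
    [0,0,0],
    [0,0,0],
    [0,0,0],
  ],
)

```text
time: 14.0
tool_pos: [0.5436, -0.2004, 0.101]
orientation: [-1.488, 0.861, -0.756]
contact_force: [-0.9, 2.0, 2.7]
opening: 0.0294
```

```bash
python3 - <<'E'
from h import *
b=bore();brep(b);st()
E
```

```text
foot [ -0.95   0.16 -24.75] edge [  6.05   0.15 -24.9 ] tilt d,c deg [ 1.18 -0.06] tilt from vert 5.4
F dcb [-2.2   0.02  2.69]
t 14.0 pos [ 0.5436 -0.2004  0.101 ] open 0.0294 F [-0.9   2.02  2.68] Mo [ 0.411  0.506 -0.061]
q [ 0.5   0.55 -0.31  1.79  0.26  0.92 -0.97]
[[0.516, -0.089, 0.852], [-0.857, -0.029, 0.515], [-0.022, -0.996, -0.091]]
```

>>> move_arm(
  travel=[
    [0,0.004,0],
    [0,0.004,0],
    [0,0.004,0],
  ],
  angular=[
    [0,0,0],
    [0,0,0],
    [0,0,0],
  ],
)

```text
time: 14.25
tool_pos: [0.5437, -0.2004, 0.1009]
orientation: [-1.488, 0.86, -0.756]
contact_force: [-3.1, 2.3, 8.9]
opening: 0.0296
```

```bash
python3 - <<'E'
from h import *
b=bore();brep(b);st();look("seat",b,L=.0373)
E
```

```text
foot [ -0.88   0.27 -24.87] edge [  6.12   0.26 -25.01] tilt d,c deg [ 1.15 -0.06] tilt from vert 5.4
F dcb [-3.56 -2.27  8.73]
t 14.25 pos [ 0.5437 -0.2004  0.1009] open 0.0296 F [-3.08  2.28  8.91] Mo [ 0.568  1.012 -0.095]
q [ 0.5   0.55 -0.31  1.79  0.26  0.92 -0.97]
[[0.516, -0.089, 0.852], [-0.857, -0.029, 0.515], [-0.021, -0.996, -0.091]]
```

View pics/seat.png

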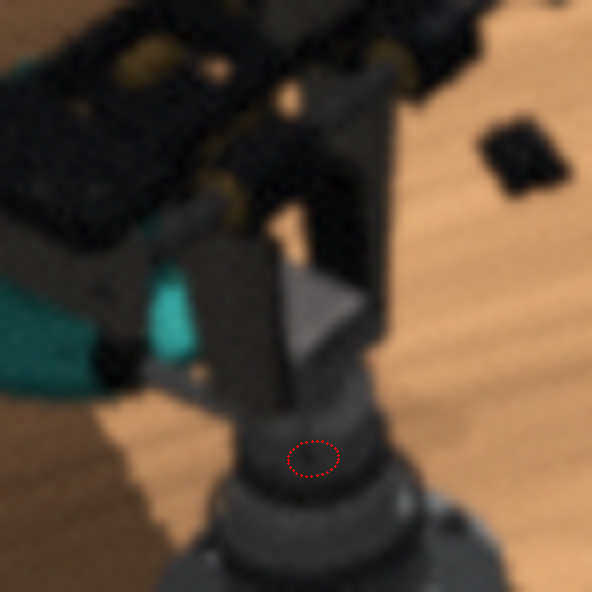

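>>> move_arm(
  travel=[
    [-0.003,-0.008,0.001],
    [-0.003,-0.008,0.001],
    [-0.003,-0.008,0.001],
  ],
  angular=[
    [0,0,0],
    [0,0,0],
    [0,0,0],
  ],
)

```text
time: 14.7
tool_pos: [0.5436, -0.1999, 0.1015]
orientation: [-1.488, 0.86, -0.756]
contact_force: [-1.1, -0.0, -1.9]
opening: 0.0294
```

```bash
python3 - <<'E'
from h import *
b=bore();brep(b)
E
```

```text
foot [ -1.31   0.37 -24.29] edge [  5.69   0.37 -24.43] tilt d,c deg [ 1.15 -0.07] tilt from vert 5.4
F dcb [-0.54 -0.75 -1.93]
```

>>> move_arm(
  travel=[
    [0,0.004,0],
    [0,0.004,0],
    [0,0.004,0],
  ],
  angular=[
    [0,0,0],
    [0,0,0],
    [0,0,0],
  ],
)

```text
time: 14.95
tool_pos: [0.5437, -0.1999, 0.101]
orientation: [-1.488, 0.86, -0.756]
contact_force: [-1.0, 0.9, 3.8]
opening: 0.0294
```

>>> move_arm(
  travel=[
    [0,0,0],
    [0,0,0],
    [0,0,0],
    [0,0,0],
    [0,0,0],
  ],
  angular=[
    [0,0,0],
    [0,0,0],
    [0,0,0],
    [0,0,0],
    [0,0,0],
  ],
  fingers=0.2,
)

```text
time: 15.37
tool_pos: [0.5434, -0.1996, 0.1005]
orientation: [-1.488, 0.861, -0.755]
contact_force: [0.1, -0.1, -0.1]
opening: 0.055
```

```bash
python3 - <<'E'
from h import *
b=bore();brep(b);st()
E
```

```text
foot [ -1.74   0.42 -25.19] edge [  5.25   0.41 -25.34] tilt d,c deg [ 1.19 -0.06] tilt from vert 5.4
F dcb [ 0.12  0.02 -0.07]
t 15.37 pos [ 0.5434 -0.1996  0.1005] open 0.055 F [ 0.07 -0.1  -0.07] Mo [-0.042 -0.069  0.008]
q [ 0.5   0.55 -0.31  1.79  0.26  0.92 -0.97]
[[0.516, -0.09, 0.852], [-0.857, -0.028, 0.515], [-0.022, -0.996, -0.091]]
```

>>> move_arm(
  travel=[
    [0,-0.04,0],
    [0,-0.12,0],
    [0,-0.22,0],
    [0,-0.32,0],
    [0,-0.36,0],
    [0,-0.36,0],
    [0,-0.36,0],
  ],
  angular=[
    [0,0,0],
    [0,0,0],
    [0,0,0],
    [0,0,0],
    [0,0,0],
    [0,0,0],
    [0,0,0],
  ],
)

```text
time: 15.95
tool_pos: [0.5513, -0.1971, 0.1903]
orientation: [-1.488, 0.861, -0.756]
contact_force: [0.3, 0.8, -0.6]
opening: 0.0556
```

```bash
python3 - <<'E'
from h import *
st();b=bore()
D=[];I=[]
for k in range(4):
    im,d=get_image("scene");d=d.copy();d[d==0]=np.nan;D.append(d);I.append(im.astype(float))
d=np.nan_to_num(np.nanmedian(D,0));P=cloud("scene",d);im=np.mean(I,0).astype(np.uint8)
g=(np.hypot(P[...,0]-.545,P[...,1]+.2)<.026)&(P[...,2]>.105)&(P[...,2]<.14)
q=P[g];m=C+.04*b;h=(q-m)@b;r=q-m-np.outer(h,b)
print(len(q),"height above mouth pct",np.percentile(h,[10,25,50,75,90,97]).round(4),"expect plate top .032, lip .037; centre",(q.mean(0)-C).round(4))
u,v=map(int,proj("scene",m)[0]);w=37;k=8
cv2.imwrite("pics/rel.png",cv2.resize(im[v-48:v+26,u-w:u+w],None,fx=k,fy=k,interpolation=cv2.INTER_CUBIC))
for z in (0,.02,.032):print(z,(proj("scene",m+z*b)-[u-w,v-48]+.5)*k)
ball=(np.hypot(P[...,0]-.487,P[...,1]+.243)<.025)&(P[...,2]>.06)&(P[...,2]<.1);print("ball",P[ball].mean(0),ball.sum())
E
```

```text
t 15.95 pos [ 0.5513 -0.1971  0.1903] open 0.0556 F [ 0.33  0.85 -0.63] Mo [ 0.071 -0.065  0.032]
q [ 0.51  0.46 -0.33  1.71  0.22  1.09 -0.93]
[[0.515, -0.089, 0.852], [-0.857, -0.029, 0.515], [-0.021, -0.996, -0.091]]
271 height above mouth pct [0.0247 0.0298 0.0322 0.0331 0.0368 0.0372] expect plate top .032, lip .037; centre [0.0084 0.0023 0.0709]
0 [[305.85463611 392.26737943]]
0.02 [[302.12095179 338.71156157]]
0.032 [[299.83027953 305.85425068]]
ball [ 0.49406507 -0.23806121  0.07866661] 76
```

View pics/rel.png

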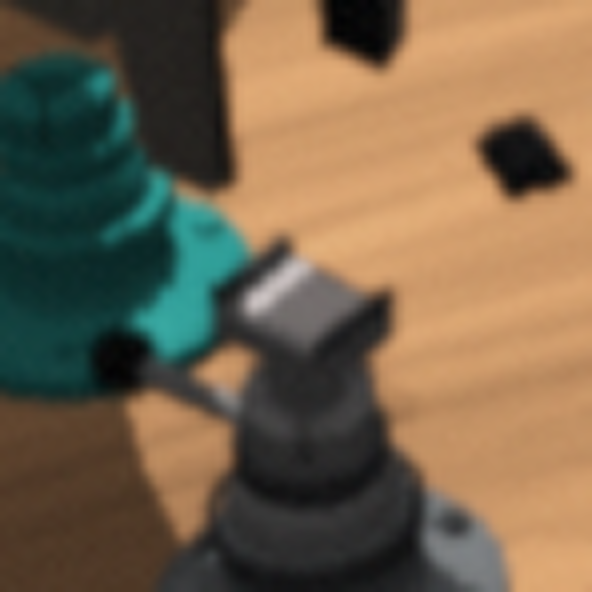

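```bash
python3 - <<'E'
from h import *
L=[]
for n in("scene","top"):
    im=np.load(f"{n}1im.npy").astype(int);g=im.max(2)
    c=proj(n,[.486,-.241,.075])[0];u,v=map(int,c)
    w=g[v-8:v+9,u-8:u+9].astype(float)
    msk=np.clip(70-w,0,None); lab,l2,s,cen=cv2.connectedComponentsWithStats((w<60).astype(np.uint8))
    print(n,c,[(s[i][4],cen[i]+[u-8,v-8]) for i in range(1,lab)])
    i=1+np.argmax(s[1:,4]);cc=cen[i]+[u-8,v-8]
    m,A=cam(n);r=A@np.array([(cc[0]-m["cx"])/m["fx"],(cc[1]-m["cy"])/m["fy"],1]);r/=np.linalg.norm(r);L.append((np.array(m["origin"]),r))
S=sum(np.eye(3)-np.outer(r,r) for o,r in L);t=sum((np.eye(3)-np.outer(r,r))@o for o,r in L)
X=np.linalg.solve(S,t);print("ball",X,[np.linalg.norm(np.cross(X-o,r)) for o,r in L])
v=X-C;print("r",np.hypot(v[0],v[1]),"ang",np.degrees(np.arctan2(v[1],v[0]))%360)
b=bore();m=C+.019*b;v=X-m;print("perp to axis",np.linalg.norm(v-v@b*b),v@b)
E
```

```text
scene [166.18102215 240.52934432] [(np.int32(33), array([163.12121212, 232.87878788])), (np.int32(56), array([165.66071429, 241.16071429]))]
top [373.33991635 236.68845285] [(np.int32(24), array([372.95833333, 235.83333333]))]
ball [ 0.48794045 -0.24137853  0.07468212] [np.float64(0.0013403553483686242), np.float64(0.0013403553483686524)]
r 0.06427517865775748 ang 216.6622781879218
perp to axis 0.06627074294129003 -0.0003266397244048088
```

```bash
python3 - <<'E'
from h import *
a=np.radians(-88);Rt=mkR([np.cos(a),np.sin(a),0],[0,0,-1])
plan([.4895,-.290,.17],Rt)
E
```

```text
travel [0.196, 0.107, -0.392] angular [0.186, 0.969, 0.0]
```

>>> move_arm(
  travel=[
    [0.08,0,-0.16],
    [0.14,0,-0.28],
    [0.196,0.05,-0.392],
    [0.196,0.107,-0.392],
    [0.196,0.107,-0.392],
    [0.196,0.107,-0.392],
    [0.196,0.107,-0.392],
    [0.196,0.107,-0.392],
  ],
  angular=[
    [0.186,0.2,0],
    [0.186,0.4,0],
    [0.186,0.6,0],
    [0.186,0.8,0],
    [0.186,0.969,0],
    [0.186,0.969,0],
    [0.186,0.969,0],
    [0.186,0.969,0],
  ],
  fingers=-1,
)

```text
time: 16.82
tool_pos: [0.4912, -0.2897, 0.1714]
orientation: [-1.226, 1.179, -1.183]
contact_force: [-0.1, -0.2, 0.5]
opening: 0.0038
```

```bash
python3 - <<'E'
from h import *
st();a=np.radians(-88);Rt=mkR([np.cos(a),np.sin(a),0],[0,0,-1])
plan([.4895,-.290,.062],Rt)
E
```

```text
t 16.82 pos [ 0.4912 -0.2897  0.1714] open 0.0038 F [-0.08 -0.16  0.52] Mo [-0.     0.013  0.004]
q [ 0.65  0.4  -0.22  1.83  0.11  0.92 -1.15]
[[0.038, 0.003, 0.999], [-0.999, -0.001, 0.038], [0.001, -1.0, 0.003]]
travel [0.001, 0.438, -0.008] angular [-0.005, 0.007, 0.001]
```

>>> move_arm(
  travel=[
    [0,0.12,-0.008],
    [0,0.24,-0.008],
    [0,0.36,-0.008],
    [0,0.438,-0.008],
    [0,0.438,-0.008],
    [0,0.438,-0.008],
    [0,0.438,-0.008],
  ],
  angular=[
    [0,0,0],
    [0,0,0],
    [0,0,0],
    [0,0,0],
    [0,0,0],
    [0,0,0],
    [0,0,0],
  ],
)

```text
time: 17.4
tool_pos: [0.4903, -0.2906, 0.0633]
orientation: [-1.224, 1.178, -1.186]
contact_force: [0.2, 0.9, 0.4]
opening: 0.0001
```

```bash
python3 - <<'E'
from h import *
st();a=np.radians(-88);Rt=mkR([np.cos(a),np.sin(a),0],[0,0,-1])
n=np.array([np.cos(a+np.pi),np.sin(a+np.pi),0]);A0=np.array([.541,-.2021])
for dg in(212,205,195,185,175,165,157,150):
    t=np.radians(dg);B=A0+.066*np.array([np.cos(t),np.sin(t)]);print(dg,(B-.028*n[:2]).round(4),end=" ");plan([*(B-.028*n[:2]),.063],Rt)
im,d=get_image("scene");c=proj("scene",[.49,-.26,.07])[0].astype(int)
cv2.imwrite("pics/lev0.png",cv2.resize(im[c[1]-50:c[1]+40,c[0]-45:c[0]+55],None,fx=6,fy=6,interpolation=cv2.INTER_CUBIC))
E
```

```text
t 17.4 pos [ 0.4903 -0.2906  0.0633] open 0.0001 F [0.18 0.95 0.43] Mo [ 0.027 -0.023  0.002]
q [ 0.63  0.54 -0.19  1.9   0.15  0.71 -1.19]
[[0.036, 0.005, 0.999], [-0.999, -0.002, 0.036], [0.002, -1.0, 0.005]]
212 [ 0.486  -0.2651] travel [-0.103, 0.001, -0.013] angular [-0.009, 0.003, 0.004]
205 [ 0.4822 -0.258 ] travel [-0.132, 0.001, -0.028] angular [-0.009, 0.003, 0.004]
195 [ 0.4782 -0.2472] travel [-0.175, 0.001, -0.042] angular [-0.009, 0.003, 0.004]
185 [ 0.4762 -0.2358] travel [-0.221, 0.001, -0.048] angular [-0.009, 0.003, 0.004]
175 [ 0.4762 -0.2243] travel [-0.267, 0.001, -0.047] angular [-0.009, 0.003, 0.004]
165 [ 0.4782 -0.213 ] travel [-0.312, 0.001, -0.037] angular [-0.009, 0.003, 0.004]
157 [ 0.4812 -0.2043] travel [-0.346, 0.001, -0.024] angular [-0.009, 0.003, 0.004]
150 [ 0.4848 -0.1971] travel [-0.375, 0.001, -0.008] angular [-0.009, 0.003, 0.004]
```

View pics/lev0.png

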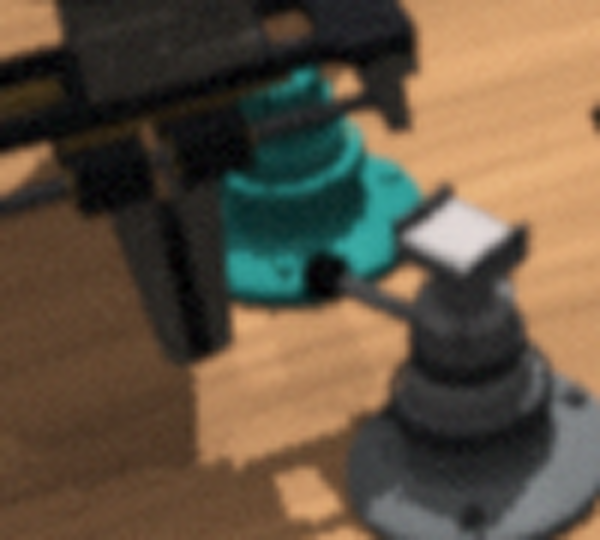

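>>> move_arm(
  travel=[
    [-0.05,0,-0.006],
    [-0.09,0,-0.012],
    [-0.11,0,-0.018],
    [-0.132,0,-0.028],
    [-0.154,0,-0.036],
    [-0.175,0,-0.042],
    [-0.198,0,-0.046],
    [-0.221,0,-0.048],
  ],
  angular=[
    [0,0,0],
    [0,0,0],
    [0,0,0],
    [0,0,0],
    [0,0,0],
    [0,0,0],
    [0,0,0],
    [0,0,0],
  ],
)

```text
time: 18.12
tool_pos: [0.4735, -0.2361, 0.0619]
orientation: [-1.226, 1.183, -1.186]
contact_force: [-2.5, -3.4, -0.4]
opening: 0.0004
```

```bash
cat >> h.py <<'E'
def lev(tag):
    I=[get_image("scene")[0].astype(float) for _ in range(2)];im=np.mean(I,0).astype(np.uint8)
    c=proj("scene",[.49,-.22,.07])[0].astype(int)
    cv2.imwrite(f"pics/{tag}.png",cv2.resize(im[c[1]-50:c[1]+40,c[0]-50:c[0]+50],None,fx=6,fy=6,interpolation=cv2.INTER_CUBIC))
    for dg in(217,195,185,175,165,157,150,146):
        t=np.radians(dg);print(dg,((proj("scene",[.541+.066*np.cos(t),-.2021+.066*np.sin(t),.074])-c+50)[0]*6).round(0)-[0,0])
E
python3 - <<'E'
from h import *
st();lev("lev1")
a=np.radians(-88);Rt=mkR([np.cos(a),np.sin(a),0],[0,0,-1])
n=np.array([np.cos(a+np.pi),np.sin(a+np.pi),0]);A0=np.array([.541,-.2021])
for dg in(185,175,165,157,150):
    t=np.radians(dg);B=A0+.066*np.array([np.cos(t),np.sin(t)]);print(dg,end=" ");plan([*(B-.028*n[:2]),.063],Rt)
E
```

```text
t 18.12 pos [ 0.4735 -0.2361  0.0619] open 0.0004 F [-2.54 -3.36 -0.36] Mo [-0.707  0.554 -0.002]
q [ 0.56  0.49 -0.2   2.    0.16  0.66 -1.28]
[[0.034, 0.001, 0.999], [-0.999, -0.002, 0.034], [0.002, -1.0, 0.001]]
217 [247. 309.]
195 [297. 276.]
185 [324. 265.]
175 [352. 257.]
165 [382. 251.]
157 [405. 249.]
150 [426. 249.]
146 [437. 249.]
185 travel [0.005, -0.005, 0.007] angular [-0.003, 0.002, 0.001]
175 travel [-0.041, -0.005, 0.008] angular [-0.003, 0.002, 0.001]
165 travel [-0.086, -0.005, 0.018] angular [-0.003, 0.002, 0.001]
157 travel [-0.12, -0.005, 0.031] angular [-0.003, 0.002, 0.001]
150 travel [-0.148, -0.005, 0.047] angular [-0.003, 0.002, 0.001]
```

View pics/lev1.png

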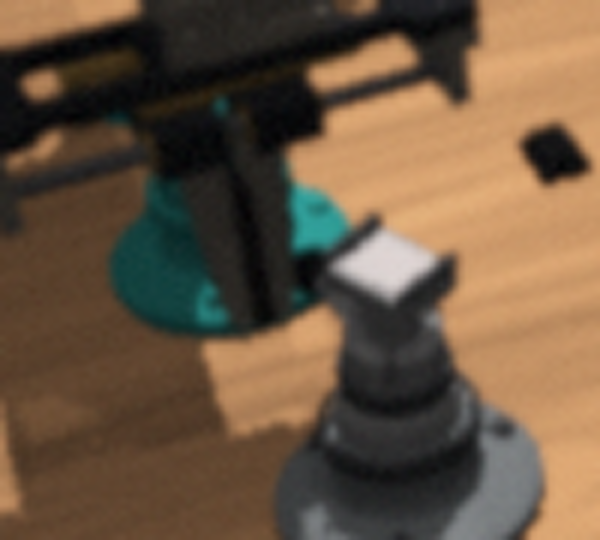

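>>> move_arm(
  travel=[
    [-0.02,0,0.006],
    [-0.041,0,0.008],
    [-0.064,0,0.012],
    [-0.086,0,0.018],
    [-0.103,0,0.024],
    [-0.12,0,0.031],
    [-0.12,0,0.031],
  ],
  angular=[
    [0,0,0],
    [0,0,0],
    [0,0,0],
    [0,0,0],
    [0,0,0],
    [0,0,0],
    [0,0,0],
  ],
)

```text
time: 18.8
tool_pos: [0.4826, -0.2038, 0.0619]
orientation: [-1.224, 1.179, -1.184]
contact_force: [-0.3, 0.5, -0.3]
opening: 0.0004
```

```bash
python3 - <<'E'
from h import *
st();lev("lev2")
a=np.radians(-88);Rt=mkR([np.cos(a),np.sin(a),0],[0,0,-1])
n=np.array([np.cos(a+np.pi),np.sin(a+np.pi),0]);A0=np.array([.541,-.2021])
for dg in(157,150,145,140):
    t=np.radians(dg);B=A0+.066*np.array([np.cos(t),np.sin(t)]);print(dg,end=" ");plan([*(B-.028*n[:2]),.063],Rt)
E
```

```text
t 18.8 pos [ 0.4826 -0.2038  0.0619] open 0.0004 F [-0.28  0.47 -0.25] Mo [0.019 0.031 0.014]
q [ 0.5   0.49 -0.21  2.01  0.16  0.65 -1.34]
[[0.037, 0.003, 0.999], [-0.999, -0.0, 0.037], [0.0, -1.0, 0.003]]
217 [247. 309.]
195 [297. 276.]
185 [324. 265.]
175 [352. 257.]
165 [382. 251.]
157 [405. 249.]
150 [426. 249.]
146 [437. 249.]
157 travel [-0.001, -0.004, -0.006] angular [-0.007, 0.002, 0.001]
150 travel [-0.029, -0.004, 0.01] angular [-0.007, 0.002, 0.001]
145 travel [-0.048, -0.004, 0.023] angular [-0.007, 0.002, 0.001]
140 travel [-0.066, -0.004, 0.038] angular [-0.007, 0.002, 0.001]
```

View pics/lev2.png

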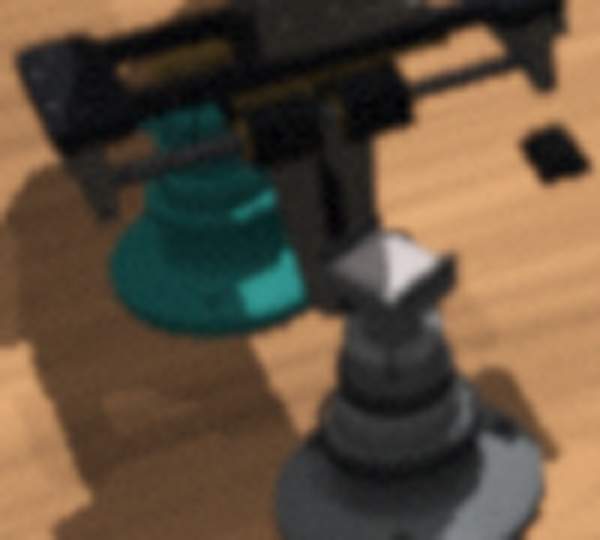

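>>> move_arm(
  travel=[
    [-0.01,0,0.004],
    [-0.02,0,0.007],
    [-0.029,0,0.01],
    [-0.029,0,0.01],
  ],
  angular=[
    [0,0,0],
    [0,0,0],
    [0,0,0],
    [0,0,0],
  ],
)

```text
time: 19.23
tool_pos: [0.4843, -0.198, 0.0619]
orientation: [-1.224, 1.18, -1.186]
contact_force: [-0.5, -1.8, -1.1]
opening: 0.0002
```

```bash
python3 - <<'E'
from h import *
st()
im,d=get_image("top");P=cloud("top",d)
c=proj("top",[.49,-.19,.07])[0].astype(int)
cv2.imwrite("pics/lev3t.png",cv2.resize(im[c[1]-40:c[1]+40,c[0]-50:c[0]+50],None,fx=6,fy=6,interpolation=cv2.INTER_CUBIC))
for dg in(217,175,157,150,146):
    t=np.radians(dg);print(dg,((proj("top",[.541+.066*np.cos(t),-.2021+.066*np.sin(t),.074])-c+[50,40])[0]*6).round(0))
E
```

```text
t 19.23 pos [ 0.4843 -0.198   0.0619] open 0.0002 F [-0.48 -1.75 -1.13] Mo [-0.488 -0.017 -0.   ]
q [ 0.49  0.49 -0.21  2.01  0.16  0.65 -1.35]
[[0.035, 0.003, 0.999], [-0.999, -0.001, 0.035], [0.001, -1.0, 0.003]]
217 [423. 245.]
175 [322. 274.]
157 [277. 262.]
150 [260. 254.]
146 [251. 249.]
```

View pics/lev3t.png

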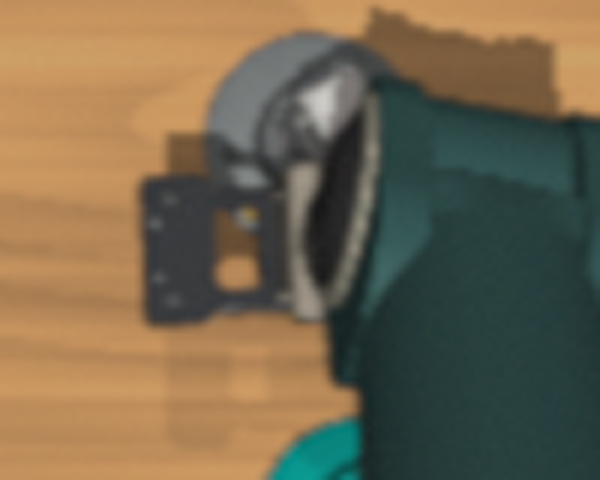

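>>> move_arm(
  travel=[
    [-0.01,0,0.006],
    [-0.019,0,0.012],
    [-0.019,0,0.012],
  ],
  angular=[
    [0,0,0],
    [0,0,0],
    [0,0,0],
  ],
)

```text
time: 19.53
tool_pos: [0.4856, -0.195, 0.0617]
orientation: [-1.227, 1.183, -1.186]
contact_force: [-2.0, -6.1, -0.1]
opening: 0.0006
```

>>> move_arm(
  travel=[
    [-0.01,0,0.006],
    [-0.018,0,0.013],
    [-0.018,0,0.013],
  ],
  angular=[
    [0,0,0],
    [0,0,0],
    [0,0,0],
  ],
)

```text
time: 19.78
tool_pos: [0.4861, -0.1941, 0.0615]
orientation: [-1.232, 1.186, -1.189]
contact_force: [-7.3, -15.3, 2.1]
opening: 0.0004
```

>>> move_arm(
  travel=[
    [0.05,0,-0.04],
    [0.12,0,-0.1],
    [0.2,0,-0.15],
    [0.2,-0.15,-0.15],
    [0.2,-0.3,-0.15],
    [0.2,-0.45,-0.15],
    [0.2,-0.6,-0.15],
    [0.2,-0.6,-0.15],
  ],
  angular=[
    [0,0,0],
    [0,0,0],
    [0,0,0],
    [0,0,0],
    [0,0,0],
    [0,0,0],
    [0,0,0],
    [0,0,0],
  ],
)

```text
time: 20.45
tool_pos: [0.4583, -0.2404, 0.2193]
orientation: [-1.22, 1.169, -1.194]
contact_force: [1.1, -0.9, 0.0]
opening: 0.0005
```

>>> move_arm(
  travel=[
    [0.16,0,-0.1],
    [0.32,0,-0.2],
    [0.48,0,-0.2],
    [0.64,0,-0.2],
    [0.7,0,-0.2],
    [0.7,0,-0.2],
    [0.7,0,-0.2],
  ],
  angular=[
    [0,0,0],
    [0,0,0],
    [0,0,0],
    [0,0,0],
    [0,0,0],
    [0,0,0],
    [0,0,0],
  ],
)

```text
time: 21.03
tool_pos: [0.4101, -0.4163, 0.2112]
orientation: [-1.223, 1.183, -1.185]
contact_force: [0.3, -0.2, -1.0]
opening: 0.0
```

```bash
python3 - <<'E'
from h import *
st();b=bore();o=[]
for n in("top","scene"):
    D=[];I=[]
    for k in range(4):
        im,d=get_image(n);d=d.copy();d[d==0]=np.nan;D.append(d);I.append(im.astype(float))
    d=np.nan_to_num(np.nanmedian(D,0));P=cloud(n,d);im=np.mean(I,0).astype(np.uint8);np.save(n+"2im.npy",im)
    g=(np.hypot(P[...,0]-.545,P[...,1]+.2)<.028)&(P[...,2]>.105)&(P[...,2]<.14);q=P[g];m=C+.04*b
    h=(q-m)@b;print(n,len(q),"h",np.percentile(h,[10,50,75,90,97]).round(4),(q.mean(0)-C).round(4))
    r=np.hypot(P[...,0]-.541,P[...,1]+.2021);B=P[(r>.045)&(r<.085)&(P[...,2]>.055)&(P[...,2]<.1)]
    if len(B): print("lever pts",len(B),B.mean(0).round(4),np.degrees(np.arctan2(B[:,1].mean()+.2021,B[:,0].mean()-.541))%360)
    c=proj(n,[.52,-.2,.08])[0].astype(int);o.append(cv2.resize(im[c[1]-40:c[1]+40,c[0]-40:c[0]+40],None,fx=5,fy=5,interpolation=cv2.INTER_CUBIC))
    cv2.imwrite(f"pics/fin_{n}.png",im)
cv2.imwrite("pics/fin.png",np.hstack(o))
E
```

```text
t 21.03 pos [ 0.4101 -0.4163  0.2112] open 0.0 F [ 0.3  -0.19 -0.97] Mo [ 0.031 -0.003  0.006]
q [ 0.85  0.37 -0.14  1.77  0.06  1.01 -0.85]
[[0.034, 0.002, 0.999], [-0.999, 0.0, 0.034], [-0.0, -1.0, 0.003]]
top 192 h [0.0305 0.0333 0.0346 0.0374 0.0387] [0.0057 0.0041 0.0729]
lever pts 58 [ 0.4852 -0.1745  0.0776] 153.6744005408909
scene 272 h [0.0244 0.0321 0.0331 0.0367 0.0375] [0.0084 0.0023 0.0708]
lever pts 19 [ 0.4827 -0.1693  0.0792] 150.58993887376258
```

View pics/fin.png

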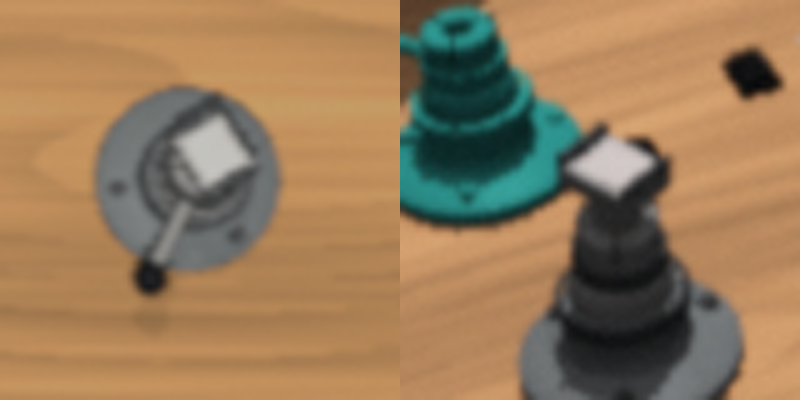

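View pics/fin_scene.png

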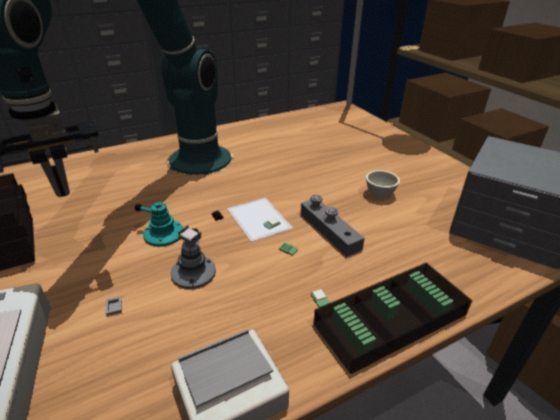

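```bash
python3 - <<'E'
from h import *
for f,g0 in(("top1im.npy",(.488,-.2414,.0747)),("top2im.npy",(.484,-.170,.072))):
    g=np.load(f).max(2);u,v=map(int,proj("top",g0)[0]);w=g[v-7:v+8,u-7:u+8]
    n,l,s,c=cv2.connectedComponentsWithStats((w<60).astype(np.uint8));i=1+np.argmax(s[1:,4]);cc=c[i]+[u-7,v-7]
    m,A=cam("top");r=A@np.array([(cc[0]-m["cx"])/m["fx"],(cc[1]-m["cy"])/m["fy"],1]);o=np.array(m["origin"]);X=o+r*(g0[2]-o[2])/r[2]
    print(s[i][4],X.round(4),np.hypot(X[0]-.541,X[1]+.2021),np.degrees(np.arctan2(X[1]+.2021,X[0]-.541))%360)
E
```

```text
24 [ 0.4883 -0.2401  0.0747] 0.06495773289367567 215.76110244624394
26 [ 0.4829 -0.1727  0.072 ] 0.0651615731051236 153.14640038224368
```

```bash
python3 - <<'E'
from h import *
print(robot.hand_in())
E
```

```text
the job is handed in; nothing more can be done
None
```

I fitted the clamp into the grey stand, swung the lever to its stop, withdrew the arm and handed the job in at about 21.4 s of the 72 s. No verdict was reported.

- **Fit:** I leaned the clamp about 18° from upright (17° off the bore). Its lower edge went in without touching, and I felt for the bore wall at up to 6 N. Then I straightened it and slid it down until the collar met the head, pressing along the bore with about 11 N at most against the 20 N limit (I read forces only between moves, not during them).
- **Seating check:** In the scene camera the plate top stands 32 mm above the mouth and the lips 37 mm, as they should for a fully seated clamp. The top camera read about 1 mm higher, which is within its noise.
- **Lever:** It swung about 63° (1.09 rad) and met a firm stop. My last push there reached about 17 N, more than the lever needed. Adding its unknown start of 0 to 0.15 rad, it is past the 1.05 rad lock point.
- **Checks that disagreed:**
    - I had assumed the foot was 36 mm below the fingertips; where the collar stopped fits about 37 mm, which matches the height I gripped at.
    - During the last 7 mm of the slide there was a sideways force of 2–3.5 N, so I corrected the tilt by about 1.2°.
- **Surroundings:** In the last pictures the other pieces look unmoved and the arm is clear. I checked this by eye and did not measure it.

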